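# Press the spring clamp into its foam cut-out and shut the kit case

## Robot

A 6-joint arm with a two-finger parallel gripper is mounted at the origin on the work surface; the furniture and walls round the work are solid. World frame = base frame: x ahead of the robot, y to its left, z up, the work surface at z = 0. Lengths are in m, angles in rad, forces in N, time in s.
With the tool pointing down it reaches from about 0.35 to 0.875 m from the base axis. Payload 4.2 kg.
Tool frame: the origin (TCP) lies midway between the tips of the shut fingers; the grasp point (between the pads) lies 19 mm behind it; z points along the fingers, y is the line along which they close (so a half turn about z gives the same grasp; the last joint's range is limited). The gripper opens to 87 mm and grips with 3 to 60 N. Pads are 19 mm wide; open, the fingers measure 117 mm over their backs; the gripper's body (75 mm by 190 mm) begins 51 mm behind the grasp point.
Start: joints at [-1.037, 0.385, 0.008, 0, -1.194, -0.259], TCP at [0.17, -0.602, 0.223] pointing down, gripper open.
Joint ranges: [-3.14, 3.14], [-1.21, 2.06], [-1.07, 1.41], [-3.16, 2.05], [-2.99, -0.16], [-3.1, 3.1]. Speed limits (rad/s): [2.79, 2.79, 3.14, 3.14, 3.14, 3.14].

## Interface

Orientations are given as a unit quaternion [x, y, z, w].
In Python, from rig import read_state, read_camera, hand_in gives the robot as it stands.
- The arm moves only by the tool drive_tool, never from a script. Its argument "rows" is one flat list of numbers, 4 for each row, row after row: the shift along the world's x, y, z in cm, then the turn about the world's z in rad. In form: [dx, dy, dz, spin, dx, dy, dz, spin, ...]. A call has exactly 5 rows; each row shifts and turns the commanded pose from where the row before left it; what a row does not reach is not made up. A row lasts 1/12 s, in which the tool goes at most 41.7 mm and 7.16 degrees, less where a joint would pass 70% of its speed; a pose out of reach is approached as far as the arm can. A call with a gripper value outside its range is refused whole. "claw" is the opening, from 0 (shut) to 1 (fully open), set as the call begins (left out, the last holds). The fingers move at their own pace and stop on an object; the grip force is fixed at half the most. Time passes only in rows, so rows that do not move let the fingers close, or fill a call up. It gives the time, the measured TCP pose, the force, the opening and the grip force at its end, in the units of the state.
- read_state(): the state, without advancing time (a new reading comes with each control period).
- read_camera(name): name is "scene" or "top"; returns a dict with "image" (384x512x3 uint8, red, green, blue), "range_z" (384x512 float32, m along the optical axis (not along the pixel's ray), 0 where there is no reading), "fx", "fy", "cx", "cy" (pixels), "k1" (the pictures are not rectified: a ray, as slopes to the right and down, at radius r is drawn at 1 + k1 r^2 times it, then the intrinsics apply), "extrinsics" (4x4, takes a point from world to camera coordinates). Camera axes: x right, y down, z forward; pixel columns grow to the right and rows downward; lengths in m; the calibration is good to about 2 mm. A picture is of the moment at which its call begins.
- hand_in(): hands the job in; it is judged then, once.
The state is a dict: "t": time; "qpos": joint angles; "joint_velocities": joint speeds; "tau": joint torques, N m; "eef_pos": TCP position; "eef_rot": TCP orientation; "force": force on the tool from outside, world axes, zero at the start; "moment": the same for the moment, N m; "opening": finger opening in m; "finger_force": force on a finger pad.
Only numpy, scipy, OpenCV 4.12 (cv2) and the standard library are available. Lean on these libraries where they do the work, as an engineer would, in place of code of your own. Each camera call takes 0.05 s, during which the arm holds its last target. There are 200 camera calls.

## Task

Put the spring clamp back in the kit case that stands open on its sloping cradle: lay it in the empty clamp-shaped foam cut-out, orange grips at the wide end, and press it in until it is fully home on the yellow floor of the cut-out. Then close the lid completely; leave the glue bottle, the tape measure and the stapler standing where they are.

Things in the scene. Friction and masses are not known exactly. Their poses are not given: they have to be found in the camera images.
- clamp_mid (a point): Centre, half-way up, of the loose spring clamp lying flat: a V-shaped tool 160 mm long, 19 mm thick, 0.14 kg. Axes: y along it towards the orange grips, x across, z up. Symmetric. Width across x: 25 mm at y = -80 to -74 mm, growing evenly to 44 at y = 0 and 53 at y = +37, then to 73 at y = +76. Grasp across x at y = 0 (sides taper 8 deg each; 10 mm gap between the arms).
- clamp_jaws (a point): Point between the black jaw pads at the clamp's narrow end, half-way up: 70 mm from its centre along its -y. Axes as clamp_mid. The clamp starts flat on a thin cutting mat on the bench (z = 0), to the right; the case stands to the left. Between them is a drawer cabinet 165 mm high (x = 0.34 to 0.52, y = -0.25 to 0.09 m, a screwdriver on top); left of the case is a toolbox 160 mm high (y above 0.40 m).
- pocket (a point): Where clamp_mid lies, axes matching, when the clamp is home in its cut-out in the fixed case. x runs up the slope (24 deg, rising away from the robot), y to the cut-out's wide end, z square out of the foam. Black foam's surface at z = +3.5 mm, yellow floor at z = -9.5 mm, so a seated clamp stands 6 mm proud. A blue screwdriver in its own slot at x = -85 mm (7 mm proud) stays there.
- pocket_jaws (a point): Where clamp_jaws lies when the clamp is home: 70 mm from pocket along its -y; same axes. The cut-out follows the clamp's outline with 1.5 mm to spare each side and 2 mm at the ends (pocket y = -82 to +82 mm), upper edges bevelled 1.5 mm; it fits only with the grips towards +y. Finger cut-outs, as deep as the cut-out, reach out to x = -47 and +47 mm over y = -13 to +13 mm.
- pocket_grips (a point): Point in the wide end of the cut-out, 54 mm from pocket along its +y; same axes. Here and at pocket y = -52 mm springy foam bulges stand 3 mm out of both side walls, sloping in over the upper 10 mm. A clamp laid in stops on them about 8 mm short of home; some 10 to 15 N pressed square to the foam at the clamp's centre pushes it past them, and they then hold it.
- lid_hinge (a point): Middle of the hinge line (along y) at the upper rear rim of the case; axes as pocket, from which it is 61 mm along x and 3.5 mm along z. Case and lid are 208 mm wide (y = -104 to +104 mm). The lid's rim plane passes through it; shut, the lid covers the case towards -x.
- lid_edge (a point): Point on the lid's outer face, mid-width, 155 mm from the hinge line, 13 mm short of the free edge. Axes of the lid: x to the hinge, y along the hinge, z out of the outer face. The lid is a dark rigid tray 168 mm long and 18 mm thick (outer face to rim plane) with a 60 mm wide tab, 13 mm long, at mid free edge.
- lid (a joint): Opening angle of the lid, rad: 0 = fully shut on the rim; it starts open at about 1.8 to 2.05, near upright behind the foam. Friction hinge: the lid stays where it is left; 1 to 2 N at its free edge moves it.
- glue: White glue bottle, blue nozzle, 46 mm across, 130 mm tall, standing loose behind and to the right of the clamp; origin at the centre of its underside. To be left standing there.
- measure: Yellow and black tape measure, 38 x 72 x 68 mm, standing loose between the clamp and the robot; origin at the centre of its underside. To be left there.
- stapler: Blue desk stapler, 34 x 140 x 36 mm, loose on the bench at the right; origin at the centre of its underside. To be left there.

How it is judged:
By the outcome, as a careful person would: the job done as asked, in the order asked, and still so for the second after the job is handed in, with the robot touching nothing.
It also fails if it takes over 72 s, if anything falls off the work surface, if the arm or the gripper's body presses on something with over 40 N, if the wrist force passes 120 N, or if a joint passes its speed limit or range.

## Working session

There is one attempt and no reset: what is moved stays moved. The work goes in short steps, Python scripts to look and compute and a tool call to move; the robot and the scene stay as the last step left them, time stands still between calls to the robot, and variables do not carry over. Pictures are saved under pics/ and viewed, at most 10 in all, crops included, and the job is handed in when it is done.

Besides the shell and the picture viewer there is one more tool, called after "Request:" as a command line: name --argument value ..., lists and objects as JSON in quotes. drive_tool: Moves the arm, as the interface text tells. Its arguments: {"type":"object","properties":{"rows":{"type":"array"},"claw":{"type":"number"}},"required":["rows"]}

```bash
mkdir -p pics; cat > h.py <<'E'
import numpy as np, cv2
from rig import read_state, read_camera, hand_in
def cloud(c):
    h,w=c["range_z"].shape
    K=np.array([[c["fx"],0,c["cx"]],[0,c["fy"],c["cy"]],[0,0,1.]])
    u,v=np.meshgrid(np.arange(w),np.arange(h))
    p=np.stack([u,v],-1).reshape(-1,1,2).astype(np.float64)
    s=cv2.undistortPoints(p,K,np.array([c["k1"],0,0,0,0.])).reshape(h,w,2)
    z=c["range_z"].astype(float)
    P=np.dstack([s*z[...,None],z,np.ones_like(z)])
    W=P@np.linalg.inv(np.array(c["extrinsics"])).T
    W[z==0]=np.nan
    return W[...,:3]
E
python3 - <<'E'
from h import *
for n in("scene","top"):
    c=read_camera(n);np.savez(n+"0.npz",**c)
    cv2.imwrite(f"pics/{n}0.png",c["image"][...,::-1])
    print(n,np.round(np.linalg.inv(np.array(c["extrinsics"])),3).tolist(),c["fx"],c["k1"])
print(read_state())
E
```

```text
scene [[0.761, -0.429, 0.487, -0.26], [-0.649, -0.5, 0.574, -0.995], [-0.003, -0.752, -0.659, 1.063], [0.0, 0.0, 0.0, 1.0]] 446.78724465960454 -0.16916638319557328
top [[0.022, -0.988, 0.155, 0.246], [-1.0, -0.02, 0.014, -0.151], [-0.011, -0.155, -0.988, 1.278], [0.0, 0.0, 0.0, 1.0]] 360.98380568148895 -0.07419751980545239
{'t': 0.1, 'qpos': array([-1.03739356e+00,  3.85487216e-01,  6.78287411e-03, -4.11835087e-04,
       -1.19399999e+00, -2.58566838e-01]), 'joint_velocities': array([-0.00125083, -0.00237816,  0.00298669,  0.00301049, -0.00056048,
       -0.00120235]), 'tau': array([-5.40230085e-04, -3.91690779e+01,  1.87933391e+01,  4.23187226e+00,
        1.34614098e-02, -7.91255616e-05]), 'eef_pos': array([ 0.16946766, -0.60103912,  0.22157584]), 'eef_rot': array([-1.36910581e-01,  9.90582932e-01,  9.54002954e-04, -1.91385394e-04]), 'force': array([ 0.34649661, -0.55680785, -0.02543365]), 'moment': array([-0.03585811, -0.07058477, -0.00226082]), 'finger_force': 0.0, 'opening': 0.08701767243188825}
```

View pics/scene0.png

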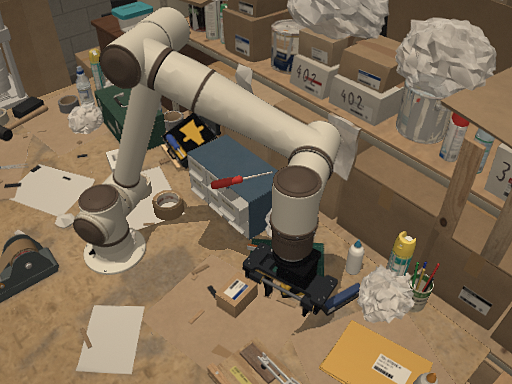

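View pics/top0.png

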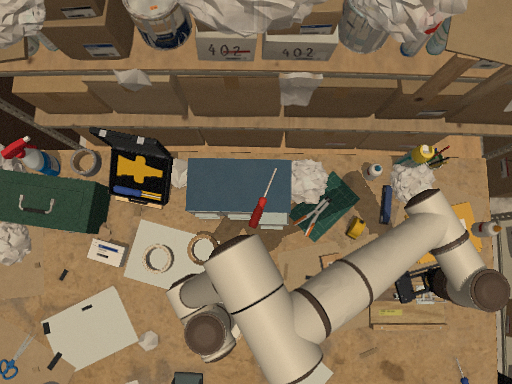

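The top view shows the case at about (140,175), with its yellow cut-out. The clamp lies on the green mat at about (317,212), with the tape measure at (356,228), the glue at (374,170) and the stapler at (386,203).

```bash
python3 - <<'E'
from h import *
c=np.load("top0.npz");W=cloud(c);np.save("W0.npy",W)
im=c["image"][...,::-1]
a=cv2.resize(im[120:220,80:180],(400,400),interpolation=cv2.INTER_CUBIC)
b=cv2.resize(im[155:255,280:380],(400,400),interpolation=cv2.INTER_CUBIC)
cv2.imwrite("pics/crop1.png",np.hstack([a,b]))
hsv=cv2.cvtColor(im,cv2.COLOR_BGR2HSV)
m=(hsv[...,0]>18)&(hsv[...,0]<32)&(hsv[...,1]>150)&(hsv[...,2]>120)
m[:, :105]=0;m[:,175:]=0;m[:140]=0;m[:,:][215:]=0
v,u=np.nonzero(m);print(len(v),u.min(),u.max(),v.min(),v.max())
P=W[m];print(np.nanmin(P,0),np.nanmax(P,0),np.nanmedian(P,0))
for (v,u) in [(210,317),(230,356),(170,374),(203,386),(165,125),(190,140),(150,140),(135,110),(178,140)]: print(u,v,W[v,u].round(4))
E
```

```text
767 117 162 155 200
[0.40070135 0.18635339 0.02595705] [0.54608677 0.35242725 0.09994231] [0.49760444 0.27492642 0.07890595]
317 210 [ 0.3793 -0.3477  0.0126]
356 230 [ 0.3092 -0.4728  0.0572]
374 170 [ 0.5083 -0.5266  0.0995]
386 203 [ 0.4075 -0.5906  0.0222]
125 165 [0.5132 0.3198 0.0836]
140 190 [0.4316 0.2705 0.0552]
140 150 [0.5568 0.2578 0.1216]
110 135 [0.5577 0.2942 0.2823]
140 178 [0.4712 0.2686 0.0698]
```

View pics/crop1.png

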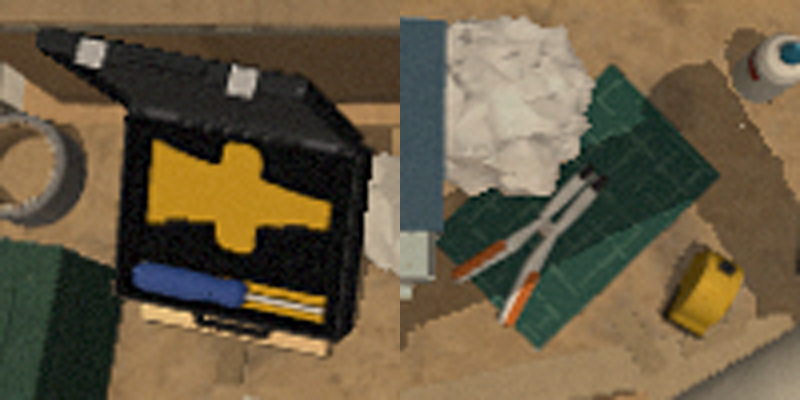

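The left crop shows the case: cut-out wide end at (150,180), narrow end at (330,212), with the blue screwdriver below it. The right crop shows the clamp, jaws at (595,178) and grips at (480,262) and (515,305). Next I'll fit the poses to the images.

```bash
cat > fit.py <<'E'
from h import *
from scipy.optimize import minimize, differential_evolution as DE
def proj(c,P):
    E=np.array(c["extrinsics"]);K=np.array([[c["fx"],0,c["cx"]],[0,c["fy"],c["cy"]],[0,0,1.]])
    q,_=cv2.projectPoints(np.asarray(P,float).reshape(-1,3),cv2.Rodrigues(E[:3,:3])[0],E[:3,3],K,np.array([c["k1"],0,0,0,0.]))
    return q.reshape(-1,2)
S=16
def fill(c,P,roi,up=4):
    x0,y0,x1,y1=roi
    m=np.zeros(((y1-y0)*up,(x1-x0)*up),np.uint8)
    q=(proj(c,P)-[x0,y0]+.5)*up-.5
    cv2.fillPoly(m,[np.round(q*S).astype(np.int32)],1,shift=4)
    return m
YS=np.array([-80,-74,0,37,76,80])/1e3;WS=np.array([25,25,44,53,73,73])/2e3
def outline(extra=0,cut=False,end=0):
    r=[]
    for y,w in zip(YS,WS):
        y=y+np.sign(y)*end*(abs(y)>.079)
        if cut and y==0:
            wf=lambda t:np.interp(t,YS,WS)+extra
            r+=[(wf(-.013),-.013),(.047,-.013),(.047,.013),(wf(.013),.013)]
        else: r.append((w+extra,y))
    r=np.array(r);return np.vstack([r,(r*[-1,1])[::-1]])
def iou(a,b): return (a*b).sum()/np.maximum(a,b).sum()
E
cat > m.py <<'E'
from fit import *
c=dict(np.load("top0.npz"));c={k:(v if v.ndim else float(v)) for k,v in c.items()};W=np.load("W0.npy")
im=c["image"][...,::-1].copy();hsv=cv2.cvtColor(im,cv2.COLOR_BGR2HSV)
# foam plane: dark pixels around the cut-out
roi=(105,145,175,195)
yel=((hsv[...,0]>15)&(hsv[...,0]<35)&(hsv[...,1]>130)&(hsv[...,2]>90)).astype(np.uint8)
yy=np.zeros_like(yel);yy[150:185,113:166]=yel[150:185,113:166]
n,l,st,_=cv2.connectedComponentsWithStats(yy);k=1+st[1:,4].argmax();ym=(l==k).astype(np.uint8)
print("yellow",st[k])
ring=(cv2.dilate(ym,np.ones((7,7)))-cv2.dilate(ym,np.ones((3,3))))>0
def plane(P):
    P=P[np.isfinite(P).all(1)]
    for _ in range(6):
        o=P.mean(0);nn=np.linalg.svd(P-o)[2][2];nn*=np.sign(nn[2]);d=(P-o)@nn;P=P[abs(d)<max(2*np.median(abs(d)),.001)]
    return o,nn,np.std(d),len(P)
of,nf,s,N=plane(W[ring&(hsv[...,2]<70)]);print("foam",of,nf,np.degrees(np.arccos(nf[2])),s,N)
oy,ny,s,N=plane(W[cv2.erode(ym,np.ones((3,3)))>0]);print("floor",oy,ny,np.degrees(np.arccos(ny[2])),s,N,"depth",(of-oy)@nf)
h=nf[:2]/np.linalg.norm(nf[:2]);print("slope yaw deg",np.degrees(np.arctan2(-h[1],-h[0])))
x0,y0,x1,y1=roi
mk=cv2.resize(ym[y0:y1,x0:x1],None,fx=4,fy=4,interpolation=cv2.INTER_NEAREST)
def frame(a):
    t=np.radians(24);x=np.array([np.cos(a)*np.cos(t),np.sin(a)*np.cos(t),np.sin(t)]);y=np.array([-np.sin(a),np.cos(a),0]);return np.column_stack([x,y,np.cross(x,y)])
zc=lambda p:None
ref=(of-.0035*nf+oy+.0095*nf)/2
def pk(p):
    R=frame(p[2]);return R,ref+R[:,0]*p[0]+R[:,1]*p[1]
def f(p):
    R,o=pk(p);O=outline(.0015,True,.002);m=1
    for z in(.0035,-.0095): m=m*fill(c,o+np.c_[O,np.full(len(O),z)]@R.T,roi)
    return 1-iou(m,mk)
r=DE(f,[(-.03,.03),(-.03,.03),(-.4,.4)],seed=1,maxiter=60,popsize=12);R,o=pk(r.x)
print("POCKET",o.round(4),"yaw",np.degrees(r.x[2]),"iou",1-r.fun)
# clamp
roi2=(285,190,345,245);x0,y0,x1,y1=roi2
A=im.astype(int);g=~((A[...,1]>A[...,2]+8))   # not green
z=np.nan_to_num(W[...,2]);M=((z>.010)&(z<.04)).astype(np.uint8)
org=((hsv[...,0]<14)&(hsv[...,1]>130)&(hsv[...,2]>100)).astype(np.uint8)
m2=np.zeros_like(M);reg=np.zeros_like(M);cv2.fillPoly(reg,[np.array([[326,193],[337,200],[310,240],[290,226],[304,213]])],1)
m2=((M>0)&(g|(z>.014))|(org>0)).astype(np.uint8)*reg
n,l,st,_=cv2.connectedComponentsWithStats(m2);k=1+st[1:,4].argmax();m2=(l==k).astype(np.uint8)|(org*reg)
print("clampz",np.nanpercentile(W[m2>0][:,2],[10,50,90]), m2.sum())
pts=np.argwhere(m2)[:,::-1]
hm=np.zeros(((y1-y0)*4,(x1-x0)*4),np.uint8)
cor=np.vstack([(pts-[x0,y0]+d)*4 for d in([0,0],[1,0],[0,1],[1,1])]).astype(np.int32)
cv2.fillPoly(hm,[cv2.convexHull(cor)],1)
zt=.0115
def hull(p):
    a=p[2];Rr=np.array([[np.cos(a),-np.sin(a)],[np.sin(a),np.cos(a)]]);O=outline()@Rr.T+p[:2]
    return np.vstack([np.c_[O,np.full(len(O),zz)] for zz in(zt-.0095,zt+.0095)])
def f2(p):
    q=proj(c,hull(p));q=((q-[x0,y0]+.5)*4*S).astype(np.float32);hh=cv2.convexHull(q)
    m=np.zeros_like(hm);cv2.fillPoly(m,[np.round(hh).astype(np.int32)],1,shift=4);return 1-iou(m,hm)
r2=DE(f2,[(.3,.45),(-.42,-.28),(.4,1.3)],seed=1,maxiter=80,popsize=12)
print("CLAMP",r2.x[:2].round(4),"xaxis deg",np.degrees(r2.x[2]),1-r2.fun)
# overlay
b=cv2.resize(im,None,fx=6,fy=6,interpolation=cv2.INTER_CUBIC)
O=outline(.0015,True,.002)
for P,col in((o+np.c_[O,np.full(len(O),.0035)]@R.T,(0,255,0)),(o+np.c_[O,np.full(len(O),-.0095)]@R.T,(0,0,255)),(hull(r2.x)[len(outline()):],(255,0,255))):
    cv2.polylines(b,[np.round((proj(c,P)+.5)*6).astype(int)],True,col,1)
cv2.imwrite("pics/ov.png",np.hstack([cv2.resize(b[145*6:205*6,105*6:171*6],(396,360)),b[188*6:248*6,283*6:349*6]]))
# gripper body extents
s=dict(np.load("scene0.npz"));s={k:(v if v.ndim else float(v)) for k,v in s.items()};Ws=cloud(s)
from scipy.spatial.transform import Rotation as Ro
st=read_state();RT=Ro.from_quat(st["eef_rot"]).as_matrix()
for nm,X in(("s",Ws),("t",W)):
    L=(X.reshape(-1,3)-st["eef_pos"])@RT
    for a in np.arange(-.16,.03,.02):
        q=L[(L[:,2]>a)&(L[:,2]<a+.02)&(abs(L[:,:2])<.15).all(1)]
        if len(q): print(nm,round(a,2),len(q),np.percentile(q,2,0).round(3)[:2],np.percentile(q,98,0).round(3)[:2])
# lid
H=o+R@[.061,0,.0035];Lp=(W.reshape(-1,3)-H)@R
q=Lp[(abs(Lp[:,1])<.1)&(Lp[:,2]>.03)&(Lp[:,2]<.19)&(abs(Lp[:,0])<.15)]
print("lid pts",len(q))
for a in np.arange(.03,.19,.02):
    k=q[(q[:,2]>a)&(q[:,2]<a+.02)];
    if len(k):print(round(a,2),len(k),np.percentile(k[:,0],[5,50,95]).round(3))
E
python3 m.py
```

```text
yellow [117 155  46  28 720]
foam [0.49922305 0.26947473 0.09355595] [-0.38950675  0.07346915  0.91808865] 23.351763400862275 0.0010530154643445847 196
floor [0.50324262 0.28291194 0.07997454] [-0.4059439   0.07679507  0.91066573] 24.40248684867506 0.0009421619112034263 278 depth 0.01304736038826285
slope yaw deg -10.681689796510835
POCKET [0.498  0.2687 0.0892] yaw -10.275629571773763 iou 0.888765863214377
clampz [0.01254166 0.01595396 0.01922358] 321
CLAMP [ 0.3665 -0.3389] xaxis deg 48.801604617585994 0.9356694560669456
s -0.16 85 [-0.02  -0.049] [ 0.038 -0.003]
s -0.14 254 [-0.014 -0.048] [0.028 0.016]
s -0.12 1470 [-0.032 -0.093] [0.039 0.094]
s -0.1 637 [-0.019 -0.085] [0.04  0.084]
s -0.08 100 [-0.016 -0.085] [0.041 0.087]
s -0.06 26 [-0.006  0.045] [0.013 0.056]
s -0.04 52 [-0.003 -0.05 ] [0.014 0.056]
s -0.02 68 [-0.007 -0.051] [0.013 0.053]
s -0.0 4 [ 0.005 -0.047] [0.012 0.048]
t -0.16 3 [-0.036  0.013] [-0.022  0.019]
t -0.14 20 [-0.023  0.008] [0.011 0.02 ]
t -0.12 566 [-0.028  0.009] [0.036 0.098]
t -0.1 215 [-0.034 -0.034] [0.037 0.096]
t -0.08 13 [-0.028 -0.006] [0.034 0.091]
t -0.02 6 [-0.011 -0.052] [-0.01  -0.043]
t -0.0 1 [-0.01  -0.041] [-0.01  -0.041]
lid pts 731
0.03 75 [0.02  0.026 0.031]
0.05 88 [0.029 0.035 0.04 ]
0.07 73 [0.038 0.043 0.048]
0.09 60 [0.046 0.051 0.055]
0.11 9 [0.05  0.055 0.059]
0.13 137 [0.07  0.078 0.081]
0.15 289 [0.064 0.071 0.078]
```

View pics/ov.png

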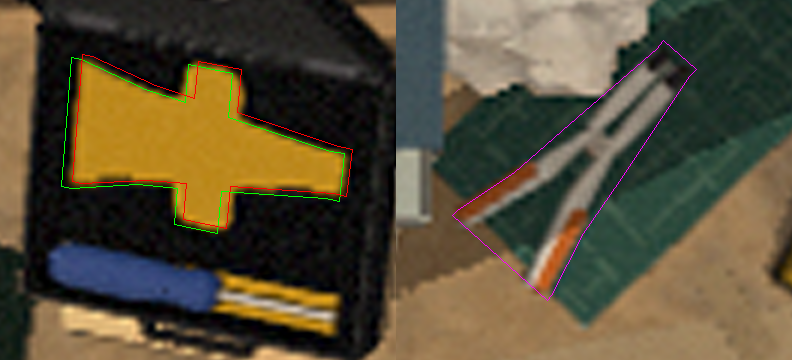

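The green outline sits on the foam rim, and the magenta outline sits on the clamp with its jaws at (665,70). The tool stays vertical, so the 190 mm gripper body would hit the lid if I placed directly. I'll lay the clamp down-slope and push it up instead. First I'll check the body's clearance at the grasp.

```bash
cat > m2.py <<'E'
from fit import *
W=np.load("W0.npy").reshape(-1,3);W=W[np.isfinite(W).all(1)]
o=np.array([.3665,-.3389])
for da in(0,-8,-15):
  for s in(0,.01,.02,.03,.04):
    a=np.radians(48.8);cy=np.array([-np.sin(a),np.cos(a)]);c=o-s*cy
    b=a+np.radians(da);e=np.array([np.cos(b),np.sin(b)]);n=np.array([-e[1],e[0]])
    q=W[:,:2]-c;u,v=q@e,q@n
    k=(abs(u)<.102)&(abs(v)<.043)&(W[:,2]>.035)&(W[:,2]<.3)
    P=W[k];i=P[:,2].argmax() if len(P) else 0
    print(da,s,k.sum(),P[i].round(3) if len(P) else"",(P[:,2]>.07).sum(), P[:,:2].min(0).round(3) if len(P) else "")
# ball extent
k=(W[:,0]>.36)&(W[:,0]<.53)&(W[:,1]<-.255)&(W[:,1]>-.4)&(W[:,2]>.03);P=W[k]
for x in np.arange(.37,.53,.02):
    p=P[abs(P[:,0]-x)<.01]
    if len(p):print(round(x,2),p[:,1].min().round(3),p[:,1].max().round(3),p[:,2].max().round(3))
E
python3 m2.py
```

```text
0 0 339 [ 0.402 -0.24   0.166] 149 [ 0.396 -0.347]
0 0.01 410 [ 0.456 -0.292  0.097] 188 [ 0.399 -0.351]
0 0.02 473 [ 0.456 -0.292  0.097] 240 [ 0.399 -0.358]
0 0.03 528 [ 0.456 -0.292  0.097] 288 [ 0.399 -0.365]
0 0.04 563 [ 0.456 -0.292  0.097] 334 [ 0.399 -0.369]
-8 0 396 [ 0.415 -0.243  0.165] 180 [ 0.399 -0.351]
-8 0.01 462 [ 0.456 -0.292  0.097] 233 [ 0.399 -0.351]
-8 0.02 511 [ 0.456 -0.292  0.097] 281 [ 0.399 -0.362]
-8 0.03 552 [ 0.456 -0.292  0.097] 325 [ 0.399 -0.369]
-8 0.04 560 [ 0.456 -0.292  0.097] 353 [ 0.399 -0.37 ]
-15 0 440 [ 0.456 -0.292  0.097] 215 [ 0.399 -0.351]
-15 0.01 488 [ 0.456 -0.292  0.097] 267 [ 0.399 -0.354]
-15 0.02 524 [ 0.456 -0.292  0.097] 301 [ 0.399 -0.365]
-15 0.03 545 [ 0.456 -0.292  0.097] 333 [ 0.399 -0.369]
-15 0.04 541 [ 0.456 -0.292  0.097] 350 [ 0.399 -0.374]
0.39 -0.336 -0.325 0.048
0.41 -0.351 -0.256 0.072
0.43 -0.37 -0.256 0.091
0.45 -0.374 -0.256 0.097
0.47 -0.378 -0.256 0.097
0.49 -0.384 -0.257 0.1
0.51 -0.383 -0.256 0.095
0.53 -0.369 -0.257 0.09
```

Request:
drive_tool --rows '[1.07, 1.24, 0, 0.107, 1.07, 1.24, 0, 0.107, 1.07, 1.24, 0, 0.107, 1.07, 1.24, 0, 0.107, 1.07, 1.24, 0, 0.107]' --claw 1

```text
t: 0.52
eef_pos: [0.2233, -0.5386, 0.222]
eef_rot: [-0.396, 0.918, 0.001, -0.0]
force: [0.5, 0.2, 0.5]
opening: 0.0872
finger_force: 0.0
```

Request:
drive_tool --rows '[1.07, 1.24, 0, 0.107, 1.07, 1.24, 0, 0.107, 1.07, 1.24, 0, 0.107, 1.07, 1.24, 0, 0.107, 1.07, 1.24, 0, 0.107]'

```text
t: 0.93
eef_pos: [0.2769, -0.4766, 0.222]
eef_rot: [-0.625, 0.781, 0.001, 0.0]
force: [0.9, -0.4, 0.4]
opening: 0.0868
finger_force: 0.0
```

Request:
drive_tool --rows '[1.07, 1.24, 0, 0.107, 1.07, 1.24, 0, 0.107, 1.07, 1.24, 0, 0.107, 1.07, 1.24, 0, 0.107, 1.07, 1.24, 0, 0.107]'

```text
t: 1.35
eef_pos: [0.3303, -0.4146, 0.2221]
eef_rot: [0.809, -0.588, -0.0, -0.0]
force: [0.9, -0.5, 0.8]
opening: 0.0872
finger_force: 0.0
```

Request:
drive_tool --rows '[1.07, 1.24, 0, 0.107, 1.07, 1.24, 0, 0.107, 1.07, 1.24, 0, 0.107, 1.07, 1.24, 0, 0.107, 1.07, 1.24, 0, 0.107]'

```text
t: 1.77
eef_pos: [0.3838, -0.3527, 0.2221]
eef_rot: [0.936, -0.353, -0.0, -0.0]
force: [0.8, 0.2, -0.1]
opening: 0.0869
finger_force: 0.0
```

Request:
drive_tool --rows '[0, 0, -3.4, 0, 0, 0, -3.4, 0, 0, 0, -3.4, 0, 0, 0, -3.4, 0, 0, 0, -3.4, 0]'

```text
t: 2.18
eef_pos: [0.3833, -0.3532, 0.0511]
eef_rot: [0.935, -0.355, 0.0, -0.0]
force: [0.2, -0.3, 0.1]
opening: 0.0869
finger_force: 0.0
```

Request:
drive_tool --rows '[0, 0, -0.5, 0, 0, 0, -0.5, 0, 0, 0, -0.5, 0, 0, 0, -0.5, 0, 0, 0, 0, 0]'

```text
t: 2.6
eef_pos: [0.3842, -0.3538, 0.0332]
eef_rot: [0.935, -0.355, 0.001, 0.0]
force: [-0.4, -0.5, -0.3]
opening: 0.0869
finger_force: 0.0
```

Request:
drive_tool --rows '[0, 0, -0.2, 0, 0, 0, -0.2, 0, 0, 0, 0, 0, 0, 0, 0, 0, 0, 0, 0, 0]'

```text
t: 3.02
eef_pos: [0.3838, -0.3536, 0.0288]
eef_rot: [0.935, -0.355, 0.0, 0.0]
force: [0.6, -0.3, -0.7]
opening: 0.0868
finger_force: 0.0
```

Request:
drive_tool --rows '[0, 0, -0.2, 0, 0, 0, -0.2, 0, 0, 0, 0, 0, 0, 0, 0, 0, 0, 0, 0, 0]'

```text
t: 3.43
eef_pos: [0.3836, -0.3535, 0.0245]
eef_rot: [0.935, -0.355, -0.0, 0.0]
force: [0.3, -0.2, 0.4]
opening: 0.0869
finger_force: 0.0
```

Request:
drive_tool --rows '[0, 0, -0.2, 0, 0, 0, -0.2, 0, 0, 0, -0.1, 0, 0, 0, 0, 0, 0, 0, 0, 0]'

```text
t: 3.85
eef_pos: [0.3835, -0.3535, 0.0194]
eef_rot: [0.935, -0.355, -0.0, -0.0]
force: [0.1, 0.2, 0.5]
opening: 0.0871
finger_force: 0.0
```

Request:
drive_tool --rows '[0, 0, -0.2, 0, 0, 0, -0.2, 0, 0, 0, -0.1, 0, 0, 0, 0, 0, 0, 0, 0, 0]'

```text
t: 4.27
eef_pos: [0.3835, -0.3535, 0.0144]
eef_rot: [0.935, -0.355, -0.0, 0.0]
force: [-0.8, -0.4, -0.8]
opening: 0.0869
finger_force: 0.0
```

```bash
python3 - <<'E'
from h import *
s=read_state();print(s["eef_pos"],s["force"],s["moment"],s["tau"].round(2))
c=read_camera("scene");cv2.imwrite("pics/s1.png",cv2.resize(c["image"][140:310,200:420,::-1],None,fx=3.5,fy=3.5))
E
```

```text
[ 0.38353656 -0.35351821  0.01442664] [-0.81205451 -0.35903285 -0.75115042] [-0.04938668  0.15208823  0.0259469 ] [ -0.   -35.86  11.66   2.55   0.08  -0.  ]
```

View pics/s1.png

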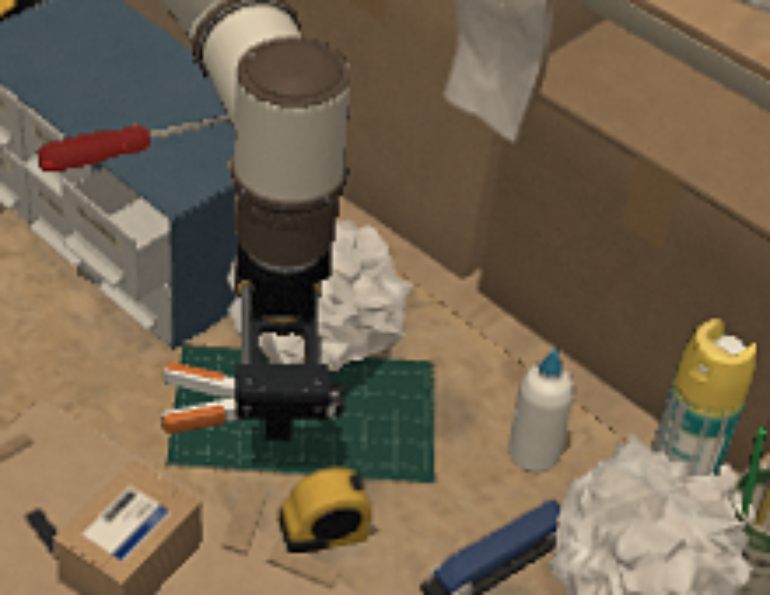

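The body overlaps the paper ball at (370,290) without any force, so the ball isn't an obstacle. The clamp's grips are at (195,395), and the measure and glue are clear. I'll go down and grip.

Request:
drive_tool --rows '[0, 0, -0.3, 0, 0, 0, -0.3, 0, 0, 0, -0.2, 0, 0, 0, 0, 0, 0, 0, 0, 0]'

```text
t: 4.73
eef_pos: [0.3834, -0.3535, 0.0063]
eef_rot: [0.935, -0.355, -0.0, -0.0]
force: [-1.1, 0.5, -0.5]
opening: 0.0872
finger_force: 0.0
```

Request:
drive_tool --rows '[0, 0, 0, 0, 0, 0, 0, 0, 0, 0, 0, 0, 0, 0, 0, 0, 0, 0, 0, 0]' --claw 0.3

```text
t: 5.15
eef_pos: [0.3837, -0.3535, 0.0066]
eef_rot: [0.935, -0.355, 0.0, 0.0]
force: [-0.2, 0.2, -0.8]
opening: 0.0616
finger_force: 0.0
```

Request:
drive_tool --rows '[0, 0, 0, 0, 0, 0, 0, 0, 0, 0, 0, 0, 0, 0, 0, 0, 0, 0, 0, 0]' --claw 0.0

```text
t: 5.57
eef_pos: [0.3835, -0.3535, 0.0065]
eef_rot: [0.935, -0.355, -0.0, 0.0]
force: [-1.3, 0.8, 0.6]
opening: 0.0389
finger_force: 29.7
```

Request:
drive_tool --rows '[0, 0, 1, 0, 0, 0, 2, 0, 0, 0, 3, 0, 0, 0, 4, 0, 0, 0, 4, 0]'

```text
t: 5.98
eef_pos: [0.3827, -0.353, 0.1479]
eef_rot: [0.935, -0.356, -0.001, -0.0]
force: [1.8, 0.2, -1.1]
opening: 0.0389
finger_force: 29.7
```

Request:
drive_tool --rows '[0, 0, 3, 0, 0, 0, 3, 0, 0, 0, 3, 0, 0, 0, 3, 0, 0, 0, 3, 0]'

```text
t: 6.4
eef_pos: [0.3828, -0.353, 0.2986]
eef_rot: [0.935, -0.356, 0.0, -0.0]
force: [0.8, 0.4, -2.3]
opening: 0.039
finger_force: 29.7
```

Request:
drive_tool --rows '[0.345, 3.02, 0, -0.0516, 0.345, 3.02, 0, -0.0516, 0.345, 3.02, 0, -0.0516, 0.345, 3.02, 0, -0.0516, 0.345, 3.02, 0, -0.0516]'

```text
t: 6.82
eef_pos: [0.4, -0.2011, 0.2969]
eef_rot: [0.88, -0.474, 0.0, -0.0]
force: [0.5, -0.7, -0.9]
opening: 0.0391
finger_force: 29.7
```

Request:
drive_tool --rows '[0.345, 3.02, 0, -0.0516, 0.345, 3.02, 0, -0.0516, 0.345, 3.02, 0, -0.0516, 0.345, 3.02, 0, -0.0516, 0.345, 3.02, 0, -0.0516]'

```text
t: 7.23
eef_pos: [0.4172, -0.0501, 0.297]
eef_rot: [0.812, -0.583, -0.0, -0.0]
force: [0.7, 0.6, -0.7]
opening: 0.0391
finger_force: 29.7
```

Request:
drive_tool --rows '[0.345, 3.02, 0, -0.0516, 0.345, 3.02, 0, -0.0516, 0.345, 3.02, 0, -0.0516, 0.345, 3.02, 0, -0.0516, 0.345, 3.02, 0, -0.0516]'

```text
t: 7.65
eef_pos: [0.4345, 0.1007, 0.297]
eef_rot: [0.731, -0.683, -0.0, -0.0]
force: [0.3, 0.4, -1.2]
opening: 0.0387
finger_force: 29.7
```

Request:
drive_tool --rows '[0.345, 3.02, 0, -0.0516, 0.345, 3.02, 0, -0.0516, 0.345, 3.02, 0, -0.0516, 0.345, 3.02, 0, -0.0516, 0.345, 3.02, 0, -0.0516]'

```text
t: 8.07
eef_pos: [0.4519, 0.2516, 0.2969]
eef_rot: [-0.637, 0.771, 0.0, -0.0]
force: [-0.1, 0.5, -1.5]
opening: 0.0389
finger_force: 29.7
```

```bash
python3 - <<'E'
from h import *
s=read_state();print(s["eef_pos"],s["eef_rot"],s["opening"])
c=read_camera("scene");d=read_camera("top")
a=cv2.resize(c["image"][60:180,130:250,::-1],(400,400));b=cv2.resize(d["image"][110:220,80:190,::-1],(400,400))
cv2.imwrite("pics/s2.png",np.hstack([a,b]))
W=cloud(d)
from scipy.spatial.transform import Rotation as Ro
R=Ro.from_quat(s["eef_rot"]).as_matrix();L=(W.reshape(-1,3)-s["eef_pos"])@R
k=(abs(L[:,2])<.02)&(abs(L[:,1])<.05)&(abs(L[:,0])<.13);q=L[k];print(k.sum(),q.min(0),q.max(0))
E
```

```text
[0.45186524 0.25159542 0.29689025] [-6.36709319e-01  7.71103864e-01  1.79193851e-04 -2.05666884e-04] 0.03893931321467133
280 [-0.1044891  -0.02801639 -0.01969678] [0.05353814 0.03516506 0.00649257]
```

View pics/s2.png

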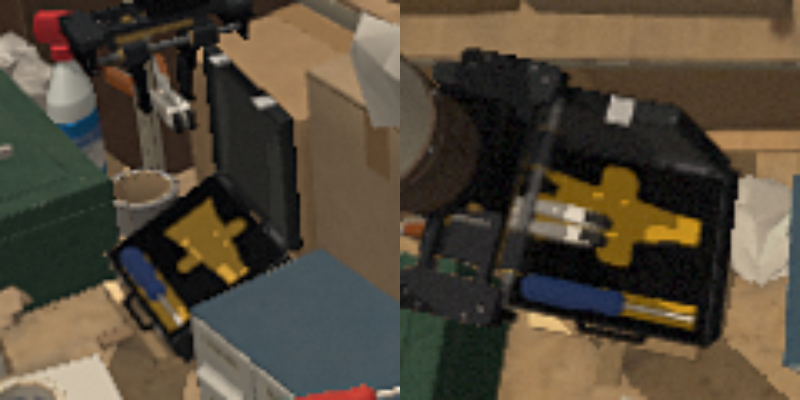

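The left view shows the held clamp at about (160,90), with its grips to the left. The case below it is clear and the lid is upright at (255,150). I'll lower the clamp to the down-slope laying spot.

Request:
drive_tool --rows '[-0.2, 0, -2, 0, 0, 0, -3, 0, 0, 0, -3, 0, 0, 0, -3, 0, 0, 0, -3, 0]'

```text
t: 8.58
eef_pos: [0.4501, 0.2496, 0.1559]
eef_rot: [-0.638, 0.77, 0.0, 0.0]
force: [0.2, 0.6, -1.2]
opening: 0.0388
finger_force: 29.7
```

Request:
drive_tool --rows '[0, 0, -2, 0, 0, 0, -1.5, 0, 0, 0, -1.0, 0, 0, 0, -0.7, 0, 0, 0, 0, 0]'

```text
t: 9.0
eef_pos: [0.4501, 0.2497, 0.1037]
eef_rot: [-0.637, 0.77, -0.0, -0.001]
force: [0.2, -0.6, -1.1]
opening: 0.039
finger_force: 29.7
```

Request:
drive_tool --rows '[0, 0, -0.2, 0, 0, 0, -0.2, 0, 0, 0, -0.2, 0, 0, 0, 0, 0, 0, 0, 0, 0]'

```text
t: 9.42
eef_pos: [0.4507, 0.2506, 0.0989]
eef_rot: [-0.638, 0.77, 0.0, 0.0]
force: [-0.8, -0.1, -1.7]
opening: 0.0388
finger_force: 29.7
```

Request:
drive_tool --rows '[0, 0, -0.2, 0, 0, 0, -0.2, 0, 0, 0, -0.2, 0, 0, 0, 0, 0, 0, 0, 0, 0]'

```text
t: 9.83
eef_pos: [0.4505, 0.2504, 0.0923]
eef_rot: [-0.638, 0.77, -0.0, -0.0]
force: [-0.1, 0.0, -1.3]
opening: 0.0392
finger_force: 29.7
```

Request:
drive_tool --rows '[0, 0, -0.15, 0, 0, 0, -0.15, 0, 0, 0, 0, 0, 0, 0, 0, 0, 0, 0, 0, 0]'

```text
t: 10.25
eef_pos: [0.4506, 0.2505, 0.0896]
eef_rot: [-0.638, 0.77, -0.0, -0.0]
force: [-0.7, 0.0, -1.7]
opening: 0.0394
finger_force: 29.7
```

Request:
drive_tool --rows '[0, 0, -0.15, 0, 0, 0, -0.15, 0, 0, 0, 0, 0, 0, 0, 0, 0, 0, 0, 0, 0]'

```text
t: 10.67
eef_pos: [0.4509, 0.2505, 0.0877]
eef_rot: [-0.638, 0.77, -0.0, 0.0]
force: [-2.8, -1.3, 6.2]
opening: 0.039
finger_force: 29.9
```

Request:
drive_tool --rows '[0, 0, 0, 0, 0, 0, 0, 0, 0, 0, 0, 0, 0, 0, 0, 0, 0, 0, 0, 0]' --claw 0.68

```text
t: 11.08
eef_pos: [0.4507, 0.2506, 0.0864]
eef_rot: [-0.638, 0.77, -0.0, 0.0]
force: [0.3, 0.5, -0.3]
opening: 0.0575
finger_force: 0.0
```

Request:
drive_tool --rows '[0, 0, 0.5, 0, 0, 0, 1, 0, 0, 0, 2, 0, 0, 0, 3, 0, 0, 0, 3, 0]'

```text
t: 11.5
eef_pos: [0.4504, 0.2501, 0.183]
eef_rot: [-0.638, 0.77, -0.0, -0.001]
force: [1.2, 1.3, -0.6]
opening: 0.0592
finger_force: 0.0
```

Request:
drive_tool --rows '[-2, -3, 3, 0, -2, -3, 3, 0, -2, -3, 0, 0, -2, -3, 0, 0, -2, -3, 0, 0]'

```text
t: 11.92
eef_pos: [0.3542, 0.1061, 0.2361]
eef_rot: [-0.638, 0.77, 0.0, 0.001]
force: [-0.0, -0.6, 0.3]
opening: 0.0593
finger_force: 0.0
```

```bash
python3 - <<'E'
from h import *
s=read_state();print(s["eef_pos"],s["eef_rot"],s["opening"])
c=read_camera("scene");d=read_camera("top");np.savez("top1.npz",**d)
a=cv2.resize(c["image"][60:180,130:250,::-1],(400,400));b=cv2.resize(d["image"][120:220,80:180,::-1],(400,400),interpolation=cv2.INTER_CUBIC)
cv2.imwrite("pics/s3.png",np.hstack([a,b]))
E
```

```text
[0.35418967 0.10606772 0.23610829] [-6.37776228e-01  7.70220632e-01  3.16172284e-05  1.28840519e-03] 0.059271163799955916
```

View pics/s3.png

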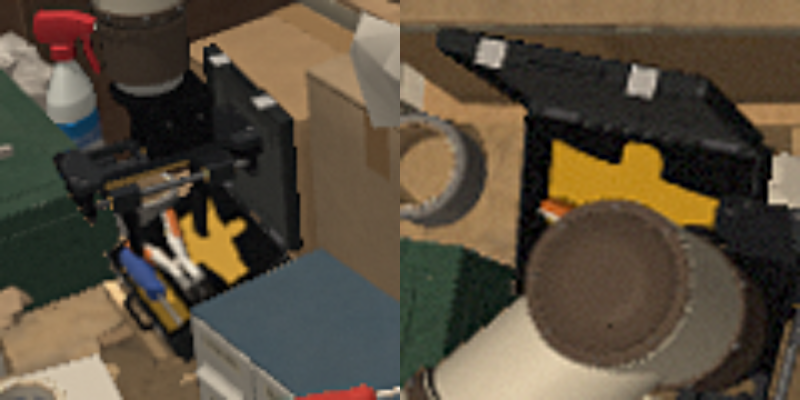

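The clamp lies flat on the foam between the screwdriver and the cut-out (about (175,245) in the left crop). The arm hides it in the top view, so I'll turn the gripper and move aside.

Request:
drive_tool --rows '[0, -1, 0.5, 0.113, 0, -1, 0.5, 0.113, 0, -1, 0.5, 0.113, 0, -1, 0.5, 0.113, 0, -1, 0.5, 0.113]'

```text
t: 12.43
eef_pos: [0.3555, 0.057, 0.261]
eef_rot: [0.829, -0.56, 0.0, -0.001]
force: [-0.3, -0.2, -0.6]
opening: 0.0592
finger_force: 0.0
```

Request:
drive_tool --rows '[0, -1, 0.5, 0.113, 0, -1, 0.5, 0.113, 0, -1, 0.5, 0.113, 0, -1, 0.5, 0.113, 0, -1, 0.5, 0.113]'

```text
t: 12.85
eef_pos: [0.3554, 0.0069, 0.286]
eef_rot: [0.952, -0.306, 0.001, -0.0]
force: [-0.1, -0.2, -0.3]
opening: 0.0591
finger_force: 0.0
```

Request:
drive_tool --rows '[0, -1, 0, 0.113, 0, -1, 0, 0.113, 0, -1, 0, 0.113, 0, -1, 0, 0.113, 0, -1, 0, 0.113]'

```text
t: 13.27
eef_pos: [0.3555, -0.0432, 0.2858]
eef_rot: [1.0, -0.029, 0.001, -0.0]
force: [0.3, 1.2, 0.2]
opening: 0.059
finger_force: 0.0
```

```bash
cat > m3.py <<'E'
import sys
from fit import *
d=read_camera("top");tag=sys.argv[1];np.savez(tag+".npz",**d)
c={k:(v if getattr(v,"ndim",0) else v) for k,v in d.items()}
W=cloud(c);im=c["image"][...,::-1].copy();hsv=cv2.cvtColor(im,cv2.COLOR_BGR2HSV)
R0=None
def frame(a):
    t=np.radians(24);x=np.array([np.cos(a)*np.cos(t),np.sin(a)*np.cos(t),np.sin(t)]);y=np.array([-np.sin(a),np.cos(a),0]);return np.column_stack([x,y,np.cross(x,y)])
R=frame(np.radians(-10.3));o=np.array([.498,.2687,.0892])
# refit pocket on first image by its foam-top outline
c0=dict(np.load("top0.npz"));c0={k:(v if v.ndim else float(v)) for k,v in c0.items()}
roi=(105,145,175,195);x0,y0,x1,y1=roi
h0=cv2.cvtColor(c0["image"][...,::-1].copy(),cv2.COLOR_BGR2HSV)
ym=((h0[...,0]>15)&(h0[...,0]<35)&(h0[...,1]>130)&(h0[...,2]>90)).astype(np.uint8)
yy=np.zeros_like(ym);yy[150:185,113:166]=ym[150:185,113:166];n,l,st,_=cv2.connectedComponentsWithStats(yy);ym=(l==1+st[1:,4].argmax()).astype(np.uint8)
mk=cv2.resize(ym[y0:y1,x0:x1],None,fx=4,fy=4,interpolation=cv2.INTER_NEAREST)
def pk(p):
    Rr=frame(p[2]);return Rr,o+R[:,0]*p[0]+R[:,1]*p[1]
def f(p):
    Rr,oo=pk(p);O=outline(.0015,True,.002)
    return 1-iou(fill(c0,oo+np.c_[O,np.full(len(O),.0035)]@Rr.T,roi),mk)
r=DE(f,[(-.01,.01),(-.01,.01),(-.3,-.05)],seed=1,maxiter=40,popsize=10);print("pocket(top outline) shift mm",(r.x[:2]*1e3).round(2),"yaw",np.degrees(r.x[2]).round(2),1-r.fun)
# points in pocket frame, height above foam
L=(W-o)@R;hgt=L[...,2]-.0035
A=im.astype(int)
sat=hsv[...,1];br=hsv[...,2]
org=(hsv[...,0]<14)&(sat>120)&(br>90);gry=(sat<70)&(br>75)
inb=(abs(L[...,0]+.02)<.075)&(abs(L[...,1])<.1)&(hgt<.03)
m=((org|gry)&inb&(hgt>.004)|(inb&(hgt>.012)&(L[...,0]>-.07))).astype(np.uint8)
n,l,st,_=cv2.connectedComponentsWithStats(m);k=1+st[1:,4].argmax();m=(l==k)|(org&inb)
print("clamp px",m.sum(),"height mm",(np.nanpercentile(hgt[m],[10,50,90])*1e3).round(1))
pts=np.argwhere(m)[:,::-1];print("bbox",pts.min(0),pts.max(0))
hm=np.zeros((50*4,70*4),np.uint8)
cor=np.vstack([(pts-[x0,y0]+dd)*4 for dd in([0,0],[1,0],[0,1],[1,1])]).astype(np.int32);cv2.fillPoly(hm,[cv2.convexHull(cor)],1)
zb=float(sys.argv[2])/1e3 # height of clamp mid over pocket
def hull(p):
    a=p[2];r2=np.array([[np.cos(a),-np.sin(a)],[np.sin(a),np.cos(a)]]);O=outline()@r2.T+p[:2]
    return o+np.vstack([np.c_[O,np.full(len(O),zb+z)] for z in(-.0095,.0095)])@R.T
def f2(p):
    q=((proj(c,hull(p))-[x0,y0]+.5)*4*S).astype(np.float32);mm=np.zeros_like(hm)
    cv2.fillPoly(mm,[np.round(cv2.convexHull(q)).astype(np.int32)],1,shift=4);return 1-iou(mm,hm)
r2=DE(f2,[(-.08,.03),(-.03,.03),(-.4,.4)],seed=1,maxiter=60,popsize=12)
print("CLAMP in pocket frame mm",(r2.x[:2]*1e3).round(1),"yaw",np.degrees(r2.x[2]).round(2),1-r2.fun)
b=cv2.resize(im,None,fx=6,fy=6,interpolation=cv2.INTER_CUBIC)
O=outline(.0015,True,.002);Rr,oo=pk(r.x)
for P,col in((oo+np.c_[O,np.full(len(O),.0035)]@Rr.T,(0,255,0)),(hull(r2.x)[len(outline()):],(255,0,255))):
    cv2.polylines(b,[np.round((proj(c,P)+.5)*6).astype(int)],True,col,1)
cv2.imwrite(f"pics/{tag}.png",b[140*6:210*6,100*6:180*6])
E
python3 m3.py a1 13
```

```text
pocket(top outline) shift mm [ 0.99 -3.24] yaw -10.96 0.8878444605125733
clamp px 296 height mm [11.5 17.5 20.9]
bbox [114 170] [156 189]
CLAMP in pocket frame mm [-40.   -0.6] yaw 7.04 0.7474919231423227
```

View pics/a1.png

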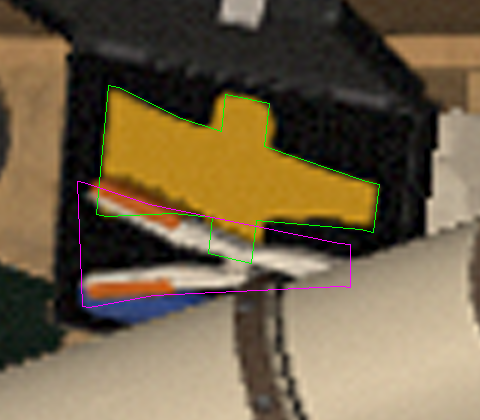

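The top view shows the clamp lying along the cut-out's lower edge, with its grips at (120,200) and (125,288). The forearm hides its jaws. I'll move the arm further away and measure with both cameras.

Request:
drive_tool --rows '[0, -4, 0, 0, 0, -4, 0, 0, 0, -4, 0, 0, 0, -4, 0, 0, 0, -4, 0, 0]'

```text
t: 13.73
eef_pos: [0.3553, -0.2446, 0.2858]
eef_rot: [0.999, -0.033, 0.001, 0.0]
force: [1.3, 1.4, 0.2]
opening: 0.0594
finger_force: 0.0
```

```bash
cat > m4.py <<'E'
from fit import *
def frame(a):
    t=np.radians(24);x=np.array([np.cos(a)*np.cos(t),np.sin(a)*np.cos(t),np.sin(t)]);y=np.array([-np.sin(a),np.cos(a),0]);return np.column_stack([x,y,np.cross(x,y)])
def ld(n):
    c=dict(np.load(n));return {k:(v if v.ndim else float(v)) for k,v in c.items()}
c={}
for n in("top","scene"):
    d=read_camera(n);np.savez(n+"2.npz",**d)
C0={n:ld(n+"0.npz") for n in("top","scene")}
R=frame(np.radians(-10.3));o=np.array([.498,.2687,.0892])
def yness(c,roi):
    x0,y0,x1,y1=roi;a=c["image"].astype(float)[y0:y1,x0:x1];return np.clip((a[...,0]+a[...,1])/2-a[...,2],0,None)
rois={}
for n in C0:
    O=outline(.0015,True,.002)*1.15;q=proj(C0[n],o+np.c_[O,np.full(len(O),.0035)]@R.T)
    rois[n]=tuple(np.r_[np.floor(q.min(0)),np.ceil(q.max(0))].astype(int));print(n,rois[n])
def model(c,p,mode,roi):
    Rr=frame(p[2]);oo=o+R@np.r_[p[:2],0];O=outline(.0015,True,.002);m=1.
    for z in((.0035,-.0095) if mode else (.0035,)): m=m*fill(c,oo+np.c_[O,np.full(len(O),z)]@Rr.T,roi).astype(float)
    m=cv2.GaussianBlur(m,(0,0),2.5);return cv2.resize(m,None,fx=.25,fy=.25,interpolation=cv2.INTER_AREA)
for mode in(1,0):
  for names in(("top",),("scene",),("top","scene")):
    def f(p): return -np.mean([np.corrcoef(model(C0[n],p,mode,rois[n]).ravel(),yness(C0[n],rois[n]).ravel())[0,1] for n in names])
    r=DE(f,[(-.01,.01),(-.01,.01),(-.3,-.05)],seed=1,maxiter=40,popsize=10)
    print("mode",mode,names,(r.x[:2]*1e3).round(2),np.degrees(r.x[2]).round(2),-r.fun)
# case edges by depth: dark case points near foam plane in the top image
W=cloud(C0["top"]);L=(W-o)@R;dk=C0["top"]["image"].max(2)<75
for n in("top",):
    for xs in(-.05,-.02,.02):
        k=dk&(abs(L[...,0]-xs)<.015)&(abs(L[...,2]-.0035)<.012)&(abs(L[...,1])<.13);print("case y range",xs,(L[k][:,1].min()*1e3).round(1),(L[k][:,1].max()*1e3).round(1))
E
python3 m4.py
```

```text
top (np.int64(111), np.int64(151), np.int64(166), np.int64(186))
scene (np.int64(174), np.int64(114), np.int64(207), np.int64(147))
mode 1 ('top',) [-0.56 -0.09] -10.3 0.9556110921580245
mode 1 ('scene',) [-3.48 -0.07] -10.2 0.9431748436118735
mode 1 ('top', 'scene') [-1.73  0.26] -9.73 0.9449995320416236
mode 0 ('top',) [ 2.05 -4.41] -10.16 0.9533708066789177
mode 0 ('scene',) [-2.16 -7.68] -11.49 0.9388821981484861
mode 0 ('top', 'scene') [-0.64 -4.94] -11.41 0.9266930047598715
case y range -0.05 -103.9 102.4
case y range -0.02 -104.4 101.8
case y range 0.02 -104.5 101.4
```

```bash
python3 m3.py a2 13; python3 - <<'E'
from fit import *
# independent: principal axis from orange blobs + gray, in pocket frame using range
c=dict(np.load("a2.npz"));c={k:(v if v.ndim else float(v)) for k,v in c.items()}
t=np.radians(24);a=np.radians(-10.3);x=np.array([np.cos(a)*np.cos(t),np.sin(a)*np.cos(t),np.sin(t)]);y=np.array([-np.sin(a),np.cos(a),0]);R=np.column_stack([x,y,np.cross(x,y)])
o=np.array([.498,.2687,.0892])
W=cloud(c);L=(W-o)@R;h=cv2.cvtColor(c["image"][...,::-1].copy(),cv2.COLOR_BGR2HSV);hg=L[...,2]-.0035
inb=(abs(L[...,0]+.02)<.075)&(abs(L[...,1])<.1)
k=inb&(hg>.010)&(L[...,0]>-.072)&(hg<.03)
P=L[k]*1e3
for yc in range(-85,96,10):
    q=P[abs(P[:,1]-yc)<5]
    if len(q):print(yc,len(q),q[:,0].min().round(1),q[:,0].max().round(1),np.median(q[:,2]-3.5).round(1))
print("y range",P[:,1].min(),P[:,1].max())
E
```

```text
pocket(top outline) shift mm [ 0.99 -3.24] yaw -10.96 0.8878444605125733
clamp px 384 height mm [11.2 17.5 20.8]
bbox [114 169] [159 191]
CLAMP in pocket frame mm [-46.4  -1.2] yaw 1.03 0.9316325671465858
-85 7 -55.6 -34.3 17.5
-75 21 -54.4 -31.3 18.5
-65 23 -56.1 -31.4 17.8
-55 22 -57.5 -30.5 17.9
-45 21 -56.6 -30.8 16.9
-35 17 -55.3 -32.1 16.9
-25 20 -56.6 -31.5 17.3
-15 22 -56.5 -32.9 16.6
-5 19 -57.6 -30.4 16.9
5 21 -60.6 -28.1 18.1
15 23 -61.8 -23.6 17.3
25 31 -67.0 -20.3 18.3
35 23 -67.8 -18.9 17.7
45 29 -71.4 -15.6 17.9
55 21 -70.0 -13.5 17.9
65 17 -72.0 -11.0 19.0
75 6 -69.7 -10.4 16.4
y range -82.49177589882555 74.71095466707563
```

View pics/a2.png

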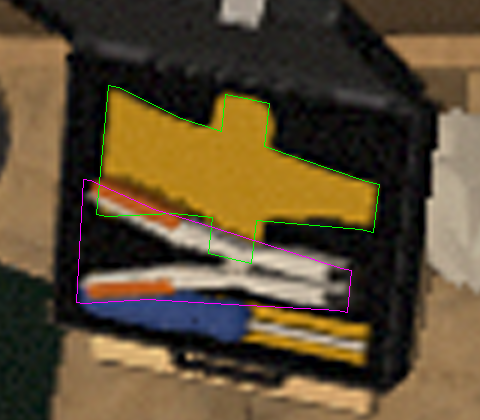

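The clamp lies almost parallel to the cut-out and about 44 mm down-slope of home, with its jaws at (340,280). Its yaw is about 1°, and its offset along the slot is about 1–2 mm. Next I'll set the fingers behind its lower side, aligned to the taper, and push it up-slope.

Request:
drive_tool --rows '[0.4, 3.52, 0, 0, 0.4, 3.52, 0, 0, 0.4, 3.52, 0, 0, 0.4, 3.52, 0, 0, 0.4, 3.52, 0, 0]' --claw 0.45

```text
t: 14.3
eef_pos: [0.3748, -0.0642, 0.2856]
eef_rot: [0.999, -0.032, 0.001, -0.0]
force: [0.6, 0.9, -0.1]
opening: 0.0408
finger_force: 0.0
```

Request:
drive_tool --rows '[0.4, 3.52, 0, 0, 0.4, 3.52, 0, 0, 0.4, 3.52, 0, 0, 0.4, 3.52, 0, 0, 0.4, 3.52, 0, 0]'

```text
t: 14.72
eef_pos: [0.3941, 0.1123, 0.2858]
eef_rot: [1.0, -0.031, 0.001, -0.001]
force: [0.6, -0.2, -0.6]
opening: 0.0391
finger_force: 0.0
```

Request:
drive_tool --rows '[0.4, 3.52, 0, 0, 0.4, 3.52, 0, 0, 0.4, 3.52, 0, 0, 0.4, 3.52, 0, 0, 0.4, 3.52, 0, 0]'

```text
t: 15.13
eef_pos: [0.4136, 0.2883, 0.2856]
eef_rot: [1.0, -0.031, 0.0, -0.001]
force: [0.7, -0.5, -0.4]
opening: 0.0392
finger_force: 0.0
```

Request:
drive_tool --rows '[0, 0, -3, 0, 0, 0, -3, 0, 0, 0, -3, 0, 0, 0, -3, 0, 0, 0, -3, 0]'

```text
t: 15.55
eef_pos: [0.4139, 0.2868, 0.1344]
eef_rot: [1.0, -0.031, 0.0, -0.001]
force: [-0.1, 0.2, -0.4]
opening: 0.039
finger_force: 0.0
```

Request:
drive_tool --rows '[0, 0, -2, 0, 0, 0, -1.5, 0, 0, 0, -1, 0, 0, 0, 0, 0, 0, 0, 0, 0]'

```text
t: 15.97
eef_pos: [0.4144, 0.2863, 0.0901]
eef_rot: [1.0, -0.031, 0.0, 0.0]
force: [0.6, 0.1, -0.4]
opening: 0.0392
finger_force: 0.0
```

Request:
drive_tool --rows '[0, -0.35, -0.5, 0, 0, 0, -0.5, 0, 0, 0, -0.4, 0, 0, 0, -0.35, 0, 0, 0, 0, 0]'

```text
t: 16.38
eef_pos: [0.4148, 0.2813, 0.0717]
eef_rot: [0.999, -0.032, -0.0, 0.0]
force: [0.0, 0.1, 0.2]
opening: 0.0389
finger_force: 0.0
```

Request:
drive_tool --rows '[0.2, -0.036, 0.09, 0, 0.2, -0.036, 0.09, 0, 0.2, -0.036, 0.09, 0, 0, 0, 0, 0, 0, 0, 0, 0]'

```text
t: 16.8
eef_pos: [0.4213, 0.2805, 0.0752]
eef_rot: [0.999, -0.032, 0.0, -0.0]
force: [-0.7, 0.7, 0.3]
opening: 0.0393
finger_force: 0.3
```

Request:
drive_tool --rows '[0.2, -0.036, 0.09, 0, 0.2, -0.036, 0.09, 0, 0.2, -0.036, 0.09, 0, 0, 0, 0, 0, 0, 0, 0, 0]'

```text
t: 17.22
eef_pos: [0.4261, 0.2792, 0.0779]
eef_rot: [0.999, -0.032, -0.001, 0.0]
force: [-5.6, 0.3, 3.4]
opening: 0.0392
finger_force: 2.9
```

Request:
drive_tool --rows '[0.25, -0.045, 0.113, 0, 0.25, -0.045, 0.113, 0, 0.25, -0.045, 0.113, 0, 0.25, -0.045, 0.113, 0, 0, 0, 0, 0]'

```text
t: 17.63
eef_pos: [0.4346, 0.2773, 0.0828]
eef_rot: [0.999, -0.032, -0.002, 0.001]
force: [-13.7, 2.6, 9.0]
opening: 0.0393
finger_force: 6.3
```

```bash
cat > sc.py <<'E'
# scene-camera check: heights of clamp in pocket frame by y slices
from fit import *
t=np.radians(24);a=np.radians(-10.3);x=np.array([np.cos(a)*np.cos(t),np.sin(a)*np.cos(t),np.sin(t)]);y=np.array([-np.sin(a),np.cos(a),0]);R=np.column_stack([x,y,np.cross(x,y)])
o=np.array([.498,.2687,.0892])
import sys
for n in sys.argv[1:]:
    c=read_camera(n);L=(cloud(c)-o)@R*1e3;hg=L[...,2]-3.5
    k=(L[...,0]>-72)&(L[...,0]<50)&(abs(L[...,1])<95)&(hg>3)&(hg<30);P=np.c_[L[k],hg[k]]
    print(n,k.sum())
    for yc in range(-80,91,20):
        q=P[abs(P[:,1]-yc)<10]
        if len(q)>3:print(yc,len(q),q[:,0].min().round(1),q[:,0].max().round(1),np.percentile(q[:,3],[20,50,80]).round(1))
E
python3 sc.py scene
```

```text
scene 240
-80 65 -61.3 47.4 [ 4.2  9.6 19.6]
-60 42 -70.3 49.4 [ 4.1  7.6 20.3]
-40 41 -70.0 46.0 [ 4.8 13.6 20.6]
-20 44 -71.3 48.0 [ 6.3 16.  20.9]
0 5 -70.4 49.5 [ 6.   6.9 12.8]
20 26 -70.9 49.0 [ 4.6 18.9 26.4]
60 4 36.3 48.1 [3.5 4.  4.5]
```

```bash
cat > sc2.py <<'E'
from fit import *
t=np.radians(24);a=np.radians(-10.3);x=np.array([np.cos(a)*np.cos(t),np.sin(a)*np.cos(t),np.sin(t)]);y=np.array([-np.sin(a),np.cos(a),0]);R=np.column_stack([x,y,np.cross(x,y)])
o=np.array([.498,.2687,.0892])
def show(c,lab):
    L=(cloud(c)-o)@R*1e3;hg=L[...,2]-3.5;A=c["image"].astype(int);h=cv2.cvtColor(c["image"],cv2.COLOR_RGB2HSV)
    w=(h[...,1]<60)&(h[...,2]>90);og=(h[...,0]<14)&(h[...,1]>120)&(h[...,2]>90)
    k=(w|og)&(L[...,0]>-80)&(L[...,0]<50)&(abs(L[...,1])<95)&(hg>-14)&(hg<35);P=np.c_[L[k],hg[k]]
    print(lab,k.sum(),"orange:",L[k&og].mean(0).round(1) if (k&og).any() else None)
    for yc in range(-80,91,20):
        q=P[abs(P[:,1]-yc)<10]
        if len(q)>2:
            B=np.percentile(q[:,0],[5,95]);hi=q[q[:,0]>q[:,0].mean()][:,3];lo=q[q[:,0]<=q[:,0].mean()][:,3]
            print(yc,len(q),"x",B.round(1),"h lo/hi side",np.median(lo).round(1),np.median(hi).round(1))
import sys
if __name__=="__main__":
    c=dict(np.load("scene2.npz"));c={k:(v if v.ndim else float(v)) for k,v in c.items()};
    if len(sys.argv)>2: show(c,"before")
    show(read_camera(sys.argv[1]),"now")
E
python3 sc2.py scene 1
```

```text
before 163 orange: [-47.3  45.7  20.8]
-60 21 x [-58.9 -34.7] h lo/hi side 19.8 21.4
-40 19 x [-58.1 -34.8] h lo/hi side 18.0 15.7
-20 26 x [-59.6 -36.3] h lo/hi side 17.1 16.9
0 17 x [-63.5 -33.6] h lo/hi side 18.0 17.4
20 31 x [-68.6 -26.1] h lo/hi side 16.5 15.4
40 19 x [-74.8 -21.2] h lo/hi side 18.7 19.1
60 21 x [-76.9 -14.3] h lo/hi side 17.6 17.0
80 7 x [-74.8 -20.1] h lo/hi side 8.6 -0.2
now 57 orange: None
-60 19 x [-41.6 -18. ] h lo/hi side 22.7 21.4
-40 16 x [-41.5 -18.8] h lo/hi side 20.4 14.9
-20 17 x [-40.4 -19.7] h lo/hi side 16.1 17.0
0 3 x [-28.  -14.9] h lo/hi side 14.6 -1.3
```

Request:
drive_tool --rows '[0, 0, 0.1, 0, 0, 0, 0.1, 0, 0, 0, 0.1, 0, 0, 0, 0, 0, 0, 0, 0, 0]'

```text
t: 18.15
eef_pos: [0.4374, 0.2777, 0.0853]
eef_rot: [0.999, -0.032, 0.0, -0.0]
force: [-0.7, -0.0, -0.5]
opening: 0.0393
finger_force: 0.5
```

Request:
drive_tool --rows '[0.2, -0.036, 0.1, 0, 0.2, -0.036, 0.1, 0, 0.2, -0.036, 0.1, 0, 0, 0, 0, 0, 0, 0, 0, 0]'

```text
t: 18.57
eef_pos: [0.4436, 0.2767, 0.0884]
eef_rot: [0.999, -0.032, 0.0, -0.0]
force: [0.4, -0.4, 0.2]
opening: 0.039
finger_force: 0.0
```

```bash
python3 sc2.py scene
```

```text
now 61 orange: None
-60 20 x [-31.8  -7.3] h lo/hi side 21.1 18.8
-40 17 x [-30.6  -8.3] h lo/hi side 16.8 18.1
-20 22 x [-28.9 -11.8] h lo/hi side 16.6 14.2
```

Request:
drive_tool --rows '[0.2, -0.036, 0.092, 0, 0.2, -0.036, 0.092, 0, 0.2, -0.036, 0.092, 0, 0, 0, 0, 0, 0, 0, 0, 0]'

```text
t: 19.03
eef_pos: [0.4495, 0.2757, 0.0912]
eef_rot: [0.999, -0.032, 0.0, -0.0]
force: [0.1, -0.9, -0.5]
opening: 0.0389
finger_force: 0.0
```

Request:
drive_tool --rows '[0.2, -0.036, 0.092, 0, 0.2, -0.036, 0.092, 0, 0.1, -0.018, 0.046, 0, 0, 0, 0, 0, 0, 0, 0, 0]'

```text
t: 19.45
eef_pos: [0.4542, 0.2746, 0.0933]
eef_rot: [0.999, -0.032, 0.0, -0.0]
force: [0.2, -0.2, -0.7]
opening: 0.0391
finger_force: 0.3
```

```bash
python3 sc2.py scene
```

```text
now 58 orange: None
-60 15 x [-19.9   1.8] h lo/hi side 23.9 17.5
-40 16 x [-19.6   3.5] h lo/hi side 18.7 15.6
-20 21 x [-18.2   4.4] h lo/hi side 17.0 14.4
0 4 x [-19.5   6. ] h lo/hi side 15.3 -0.6
```

Request:
drive_tool --rows '[-1, 0, 0, 0, -0.5, 0, 3, 0, 0, 0, 4, 0, 0, 0, 4, 0, 0, 0, 4, 0]'

```text
t: 19.92
eef_pos: [0.4383, 0.2743, 0.2452]
eef_rot: [0.999, -0.032, 0.0, 0.0]
force: [0.3, 1.2, -0.4]
opening: 0.0389
finger_force: 0.0
```

Request:
drive_tool --rows '[-1, -4, 0, 0, -1, -4, 0, 0, -1, -4, 0, 0, -1, -4, 0, 0, -1, -4, 0, 0]'

```text
t: 20.33
eef_pos: [0.3877, 0.0731, 0.2435]
eef_rot: [1.0, -0.031, 0.001, -0.0]
force: [1.3, -0.4, 0.1]
opening: 0.0392
finger_force: 0.0
```

Request:
drive_tool --rows '[0, -4, 1, 0, 0, -4, 1, 0, 0, -4, 0, 0, 0, -4, 0, 0, 0, -4, 0, 0]'

```text
t: 20.75
eef_pos: [0.3883, -0.1269, 0.264]
eef_rot: [1.0, -0.031, 0.001, -0.0]
force: [0.9, 0.2, -0.3]
opening: 0.0393
finger_force: 0.0
```

```bash
python3 sc2.py top; python3 m3.py a3 13
```

```text
now 133 orange: [-4.5 45.5 16.7]
0 10 x [-19.5   9.2] h lo/hi side 15.9 13.3
20 47 x [-26.1  15.2] h lo/hi side 16.8 11.0
40 43 x [-30.8  22. ] h lo/hi side 19.3 8.8
60 29 x [-35.3  25.9] h lo/hi side 17.9 8.4
80 4 x [-43.4  23.8] h lo/hi side -2.9 7.1
pocket(top outline) shift mm [ 0.99 -3.24] yaw -10.96 0.8878444605125733
clamp px 125 height mm [ 7.1 16.  20. ]
bbox [115 159] [136 177]
CLAMP in pocket frame mm [1.9 0.1] yaw 9.48 0.44891771245683487
```

View pics/a3.png

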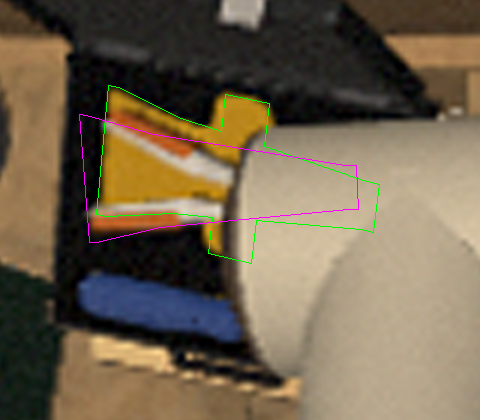

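The upper arm of the clamp at (150,130) has already dipped into the cut-out. The lower arm at (140,215) is still on the rim, with about 5 mm to go. The forearm hides the jaw end, so I'll clear it and measure numerically.

Request:
drive_tool --rows '[0, -4, 1, 0, 0, -4, 0, 0, 0, -4, 0, 0, 0, -3, 0, 0, 0, 0, 0, 0]'

```text
t: 21.27
eef_pos: [0.3891, -0.2784, 0.2728]
eef_rot: [0.999, -0.034, -0.0, 0.0]
force: [0.3, 0.2, 1.2]
opening: 0.0395
finger_force: 0.0
```

```bash
cat > m5.py <<'E'
from sc2 import *
c=read_camera("top");np.savez("a4.npz",**c);show(c,"top")
L=(cloud(c)-o)@R*1e3
h=cv2.cvtColor(c["image"],cv2.COLOR_RGB2HSV);w=(h[...,1]<60)&(h[...,2]>90);og=(h[...,0]<14)&(h[...,1]>120)&(h[...,2]>90)
inb=(L[...,0]>-60)&(L[...,0]<50)&(abs(L[...,1])<95)
# rays put on the plane z=zt (clamp top) for silhouette y-range; per arm heights
P=L[(w|og)&inb]
print("y 1..99%",np.percentile(P[:,1],[1,99]).round(1))
for s,lab in((1,"up"),(-1,"low")):
    # arm centreline fit x = a + b*y using points on each side of the mid line
    for it in range(1):
        ctr=np.median(P[:,0]);
    q=P[(P[:,0]-(-5))*s>3];q=q[(q[:,1]>15)&(q[:,1]<75)]
    if len(q)>5:
        b,a=np.polyfit(q[:,1],q[:,0],1);print(lab,len(q),"x at y=45:",round(a+45*b,1),"slope deg",round(np.degrees(np.arctan(b)),1),"h vs y",np.polyfit(q[:,1],q[:,2]-3.5,1).round(3))
dk=inb&(L[...,2]>9)&(L[...,1]<-40);q=L[dk]
print("jaw pts",len(q),np.percentile(q,[3,50,97],axis=0).round(1).tolist() if len(q) else "")
E
python3 m5.py
```

```text
top 254 orange: [-4.9 45.4 16.7]
-60 34 x [-15.9   7.5] h lo/hi side 19.9 17.1
-40 34 x [-19.3   5.8] h lo/hi side 19.7 14.3
-20 35 x [-14.    5.9] h lo/hi side 17.5 13.2
0 28 x [-16.5  10.8] h lo/hi side 17.3 12.3
20 45 x [-24.6  17.1] h lo/hi side 16.0 11.1
40 43 x [-31.5  21.1] h lo/hi side 17.3 8.8
60 31 x [-34.9  25.1] h lo/hi side 18.0 7.8
80 4 x [-43.1  23.3] h lo/hi side -1.1 5.2
y 1..99% [-83.9  73.7]
up 55 x at y=45: 17.8 slope deg 15.4 h vs y [-0.082 12.372]
low 55 x at y=45: -27.0 slope deg -16.4 h vs y [ 0.032 16.258]
jaw pts 99 [[-16.4, -82.5, 10.1], [-4.6, -63.3, 21.7], [7.3, -40.7, 26.9]]
```

Request:
drive_tool --rows '[0.34, 3.7, 0, 0, 0.34, 3.7, 0, 0, 0.34, 3.7, 0, 0, 0.34, 3.7, 0, 0, 0.34, 3.7, 0, 0]'

```text
t: 21.73
eef_pos: [0.4052, -0.0875, 0.2736]
eef_rot: [1.0, -0.031, 0.001, -0.0]
force: [1.3, -0.5, 0.5]
opening: 0.0393
finger_force: 0.0
```

Request:
drive_tool --rows '[0.34, 3.7, 0, 0, 0.34, 3.7, 0, 0, 0.34, 3.7, 0, 0, 0.34, 3.7, 0, 0, 0.34, 3.7, 0, 0]'

```text
t: 22.15
eef_pos: [0.4216, 0.0976, 0.2738]
eef_rot: [1.0, -0.031, 0.001, -0.001]
force: [0.9, -0.2, 0.7]
opening: 0.0391
finger_force: 0.0
```

Request:
drive_tool --rows '[0.34, 3.7, 0, 0, 0.34, 3.7, 0, 0, 0.34, 3.7, 0, 0, 0.34, 3.7, 0, 0, 0.34, 3.7, 0, 0]'

```text
t: 22.57
eef_pos: [0.4381, 0.2825, 0.2737]
eef_rot: [1.0, -0.031, 0.0, -0.0]
force: [-0.0, -0.2, 1.2]
opening: 0.0392
finger_force: 0.0
```

Request:
drive_tool --rows '[0, 0, -4, 0, 0, 0, -4, 0, 0, 0, -4, 0, 0, 0, -3, 0, 0, 0, -1.5, 0]'

```text
t: 22.98
eef_pos: [0.4363, 0.2788, 0.1044]
eef_rot: [1.0, -0.031, -0.003, 0.002]
force: [0.5, 0.3, 0.4]
opening: 0.039
finger_force: 0.0
```

Request:
drive_tool --rows '[0, 0, -0.7, 0, 0, 0, -0.5, 0, 0, 0, -0.2, 0, 0, 0, 0, 0, 0, 0, 0, 0]'

```text
t: 23.4
eef_pos: [0.4405, 0.2805, 0.0957]
eef_rot: [0.999, -0.032, 0.001, -0.001]
force: [0.8, 1.0, 0.3]
opening: 0.0393
finger_force: 0.0
```

Request:
drive_tool --rows '[0.4, -0.15, -0.05, 0, 0.4, -0.15, -0.05, 0, 0.3, -0.1, 0, 0, 0.2, 0, 0.05, 0, 0, 0, 0, 0]'

```text
t: 23.82
eef_pos: [0.4538, 0.2756, 0.094]
eef_rot: [0.999, -0.032, 0.0, -0.0]
force: [0.4, -0.3, -0.7]
opening: 0.0392
finger_force: 0.0
```

Request:
drive_tool --rows '[0.1, 0.0, 0.04, 0, 0.1, 0.0, 0.04, 0, 0.1, 0.0, 0.04, 0, 0, 0, 0, 0, 0, 0, 0, 0]'

```text
t: 24.23
eef_pos: [0.4559, 0.2755, 0.0949]
eef_rot: [0.999, -0.032, -0.0, 0.0]
force: [-0.5, -0.4, -0.1]
opening: 0.039
finger_force: 0.4
```

```bash
python3 sc2.py scene
```

```text
now 60 orange: None
-60 17 x [-18.2   5.8] h lo/hi side 21.7 18.6
-40 17 x [-16.7   3.7] h lo/hi side 18.4 14.1
-20 19 x [-15.3   2.4] h lo/hi side 17.3 14.7
0 5 x [-14.9   3.8] h lo/hi side 11.0 14.8
```

Continue pushing in millimetres with a slight +y bias.

Request:
drive_tool --rows '[0.1, 0.03, 0.04, 0, 0.1, 0.03, 0.04, 0, 0, 0, 0, 0, 0, 0, 0, 0, 0, 0, 0, 0]'

```text
t: 24.7
eef_pos: [0.4583, 0.2765, 0.096]
eef_rot: [0.999, -0.032, 0.0, -0.0]
force: [-0.7, 0.2, 0.1]
opening: 0.0388
finger_force: 0.2
```

Request:
drive_tool --rows '[0.1, 0.03, 0.02, 0, 0.1, 0.03, 0.02, 0, 0, 0, 0, 0, 0, 0, 0, 0, 0, 0, 0, 0]'

```text
t: 25.12
eef_pos: [0.4604, 0.277, 0.0964]
eef_rot: [0.999, -0.032, 0.0, -0.0]
force: [0.2, -0.0, 0.1]
opening: 0.0393
finger_force: 0.0
```

```bash
python3 sc2.py scene
```

```text
now 70 orange: None
-60 20 x [-11.8  10.3] h lo/hi side 11.3 8.5
-40 19 x [-13.5   8.9] h lo/hi side 10.1 5.9
-20 22 x [-13.6   8.3] h lo/hi side 9.2 7.6
0 9 x [-13.6   9.4] h lo/hi side 9.8 6.6
```

The clamp dropped into the cut-out and is now about 4 to 8 mm proud of home. I'll shut the fingers and press square to the foam.

Request:
drive_tool --rows '[-0.5, 0, 1, 0, 0, 0, 2, 0, 0, 0, 2, 0, 0, 0, 0, 0, 0, 0, 0, 0]' --claw 0

```text
t: 25.58
eef_pos: [0.4555, 0.2776, 0.1482]
eef_rot: [0.999, -0.032, 0.001, -0.002]
force: [-0.2, -0.0, -1.2]
opening: 0.0134
finger_force: 0.0
```

Request:
drive_tool --rows '[1.3, -0.25, 0, -0.038, 1.3, -0.25, 0, -0.038, 1.3, -0.25, 0, -0.037, 0, 0, -0.7, 0, 0, 0, -0.7, 0]'

```text
t: 26.0
eef_pos: [0.4951, 0.2688, 0.131]
eef_rot: [0.996, -0.089, -0.0, 0.0]
force: [-0.1, -0.7, -0.4]
opening: 0.0003
finger_force: 0.0
```

Request:
drive_tool --rows '[0, 0, 0, 0, 0, 0, 0, 0, 0, 0, 0, 0, 0, 0, 0, 0, 0, 0, 0, 0]'

```text
t: 26.42
eef_pos: [0.494, 0.2696, 0.1326]
eef_rot: [0.996, -0.088, 0.0, -0.0]
force: [-0.5, -0.2, 0.1]
opening: 0.0004
finger_force: 0.0
```

```bash
python3 sc2.py scene
```

```text
now 127 orange: [-24.6  43.7  17.6]
-60 22 x [-14.    7.9] h lo/hi side 10.6 6.8
-40 13 x [-12.4   9.7] h lo/hi side 10.0 7.2
-20 23 x [-13.7   8.7] h lo/hi side 10.0 8.2
0 20 x [-20.5  10.6] h lo/hi side 10.3 8.1
20 21 x [-25.5  15.1] h lo/hi side 12.4 7.4
40 15 x [-30.2  14.8] h lo/hi side 17.2 3.0
60 10 x [-35.1 -26.1] h lo/hi side 13.3 18.3
```

Request:
drive_tool --rows '[-1, 1.45, 0, 0, -1, 1.45, -0.5, 0, 0, 0, -1, 0, 0, 0, -0.8, 0, 0, 0, 0, 0]'

```text
t: 26.88
eef_pos: [0.4729, 0.2972, 0.1072]
eef_rot: [0.996, -0.088, -0.001, 0.002]
force: [-0.5, -0.5, 0.6]
opening: 0.0004
finger_force: 0.0
```

Request:
drive_tool --rows '[0.08, 0, -0.2, 0, 0.08, 0, -0.2, 0, 0, 0, 0, 0, 0, 0, 0, 0, 0, 0, 0, 0]'

```text
t: 27.3
eef_pos: [0.476, 0.2982, 0.1055]
eef_rot: [0.996, -0.089, 0.0, -0.0]
force: [-0.2, 0.0, 0.5]
opening: 0.0004
finger_force: 0.0
```

Request:
drive_tool --rows '[0.08, 0, -0.2, 0, 0.08, 0, -0.2, 0, 0, 0, 0, 0, 0, 0, 0, 0, 0, 0, 0, 0]'

```text
t: 27.72
eef_pos: [0.4774, 0.2985, 0.1014]
eef_rot: [0.996, -0.088, 0.0, -0.0]
force: [-0.0, 0.7, 2.4]
opening: 0.0005
finger_force: 0.9
```

Request:
drive_tool --rows '[0.04, 0, -0.1, 0, 0.04, 0, -0.1, 0, 0, 0, 0, 0, 0, 0, 0, 0, 0, 0, 0, 0]'

```text
t: 28.13
eef_pos: [0.4777, 0.2985, 0.1007]
eef_rot: [0.996, -0.088, -0.0, -0.0]
force: [-5.9, -0.1, 9.3]
opening: 0.0003
finger_force: 4.9
```

Request:
drive_tool --rows '[0.04, 0, -0.1, 0, 0.04, 0, -0.1, 0, 0, 0, 0, 0, 0, 0, 0, 0, 0, 0, 0, 0]'

```text
t: 28.55
eef_pos: [0.4778, 0.2986, 0.1003]
eef_rot: [0.996, -0.088, -0.0, 0.0]
force: [-10.9, -0.5, 19.3]
opening: 0.0001
finger_force: 9.3
```

```bash
python3 sc2.py scene
```

```text
now 115 orange: [-23.1  44.6  16.9]
-80 5 x [-7.4  6.5] h lo/hi side 9.1 12.8
-60 20 x [-12.   10.4] h lo/hi side 11.7 8.2
-40 19 x [-12.9  10.4] h lo/hi side 10.7 6.1
-20 19 x [-14.1   8.7] h lo/hi side 10.1 6.6
0 22 x [-18.6  10.5] h lo/hi side 8.7 7.4
20 20 x [-27.1  17.4] h lo/hi side 10.2 7.2
60 8 x [-34.4 -27.5] h lo/hi side 16.4 16.8
```

Request:
drive_tool --rows '[0.1, 0, 0, 0, 0.1, 0, 0, 0, 0, 0, 0, 0, 0, 0, 0, 0, 0, 0, 0, 0]'

```text
t: 29.02
eef_pos: [0.4781, 0.2985, 0.1002]
eef_rot: [0.996, -0.088, -0.002, 0.0]
force: [-15.8, 1.4, 21.7]
opening: 0.0004
finger_force: 10.7
```

Request:
drive_tool --rows '[0, 0.1, 0, 0, 0, 0.1, 0, 0, 0, 0.1, 0, 0, 0, 0, 0, 0, 0, 0, 0, 0]'

```text
t: 29.43
eef_pos: [0.478, 0.2989, 0.1001]
eef_rot: [0.996, -0.088, -0.002, 0.003]
force: [-14.6, -4.9, 23.6]
opening: 0.0003
finger_force: 11.4
```

```bash
python3 sc2.py scene
```

```text
now 120 orange: [-19.5  47.4  14.8]
-80 5 x [-7.9  1.4] h lo/hi side 12.7 10.0
-60 22 x [-12.5  10. ] h lo/hi side 12.5 5.4
-40 16 x [-12.9  10.9] h lo/hi side 10.7 5.1
-20 22 x [-13.3   7.6] h lo/hi side 8.2 4.3
0 22 x [-20.4  10.3] h lo/hi side 9.5 7.6
20 18 x [-27.2  15.6] h lo/hi side 10.4 6.5
40 6 x [-28.   23.8] h lo/hi side 22.3 4.2
60 8 x [-35.4 -29.2] h lo/hi side 13.7 21.9
```

Request:
drive_tool --rows '[-0.3, -0.3, 1, 0, -1, 0, 3, 0, 0, 0, 4, 0, 0, 0, 4, 0, 0, 0, 4, 0]'

```text
t: 29.9
eef_pos: [0.4675, 0.298, 0.2588]
eef_rot: [0.996, -0.088, -0.0, 0.0]
force: [1.2, 1.1, 0.6]
opening: 0.0004
finger_force: 0.0
```

Request:
drive_tool --rows '[-1, -4, 0, 0, -1, -4, 0, 0, -1, -4, 0, 0, -1, -4, 0, 0, -1, -4, 0, 0]'

```text
t: 30.32
eef_pos: [0.4169, 0.0967, 0.2571]
eef_rot: [0.996, -0.088, 0.0, -0.0]
force: [0.8, -0.5, 0.5]
opening: 0.0005
finger_force: 0.0
```

Request:
drive_tool --rows '[0, -4, 0, 0, 0, -4, 0, 0, 0, -4, 0, 0, 0, -4, 0, 0, 0, -4, 0, 0]'

```text
t: 30.73
eef_pos: [0.4173, -0.1035, 0.2574]
eef_rot: [0.996, -0.088, 0.001, -0.0]
force: [1.5, 0.5, -0.3]
opening: 0.0006
finger_force: 0.0
```

Request:
drive_tool --rows '[0, -4, 0, 0, 0, -4, 0, 0, 0, -4, 0, 0, 0, -4, 0, 0, 0, 0, 0, 0]'

```text
t: 31.15
eef_pos: [0.4173, -0.267, 0.2564]
eef_rot: [0.996, -0.092, -0.0, 0.001]
force: [0.4, 0.2, 0.9]
opening: 0.0004
finger_force: 0.0
```

```bash
cat > m6.py <<'E'
from sc2 import *
# several frames averaged; 3-D fit: plane of clamp top + silhouette fit in both images
N=4
for n in("top","scene"):
    fr=[read_camera(n) for _ in range(N)];c=fr[0]
    c["range_z"]=np.median([f["range_z"] for f in fr],0);np.savez(n+"_m.npz",**c)
    L=(cloud(c)-o)@R*1e3;h=cv2.cvtColor(c["image"],cv2.COLOR_RGB2HSV)
    w=(h[...,1]<60)&(h[...,2]>90);og=(h[...,0]<14)&(h[...,1]>120)&(h[...,2]>90)
    k=(w|og)&(L[...,0]>-50)&(L[...,0]<45)&(abs(L[...,1])<95)&(L[...,2]>0)&(L[...,2]<30)
    k&=cv2.erode(k.astype(np.uint8),np.ones((2,2)))>0
    P=L[k];A=np.c_[P[:,:2],np.ones(len(P))]
    for _ in range(8):
        s=np.linalg.lstsq(A,P[:,2],rcond=None)[0];e=P[:,2]-A@s;g=abs(e)<2.5*np.median(abs(e));P,A=P[g],A[g]
    print(n,len(P),"tilt x,y deg",np.degrees(np.arctan(s[:2])).round(1),"h at centre (foam=0)",(s[2]-3.5).round(1),
      "corners h: up-wide,low-wide,up-jaw,low-jaw",[(s@[a,b,1]-3.5).round(1) for a,b in((30,70),(-30,70),(12,-75),(-12,-75))],"rms",e.std().round(2))
    lo=P[P[:,0]<0]; 
    for a,b,l in((15,75,"wide"),(-75,-15,"narrow")):
        q=L[k];q=q[(q[:,1]>a)&(q[:,1]<b)]
        up,dn=q[q[:,0]>0],q[q[:,0]<0]
        fu,fd=np.polyfit(up[:,1],up[:,0],1),np.polyfit(dn[:,1],dn[:,0],1);m=(a+b)/2
        print(" ",l,"arm centres x at y",m,np.polyval(fu,m).round(1),np.polyval(fd,m).round(1),"mid",((np.polyval(fu,m)+np.polyval(fd,m))/2).round(1))
    q=L[og&k];print("  orange y",np.percentile(q[:,1],[2,50,98]).round(1),"all y",np.percentile(L[k][:,1],[.5,99.5]).round(1))
E
python3 m6.py
```

```text
top 116 tilt x,y deg [-9.4  2.1] h at centre (foam=0) 9.6 corners h: up-wide,low-wide,up-jaw,low-jaw [np.float64(7.1), np.float64(17.0), np.float64(4.9), np.float64(8.9)] rms 1.09
  wide arm centres x at y 45.0 23.3 -24.6 mid -0.6
  narrow arm centres x at y -45.0 7.4 -7.3 mid 0.1
  orange y [24.7 42.8 65.8] all y [-64.9  66.5]
scene 47 tilt x,y deg [-15.5  -0.9] h at centre (foam=0) 8.5 corners h: up-wide,low-wide,up-jaw,low-jaw [np.float64(-0.9), np.float64(15.8), np.float64(6.3), np.float64(13.0)] rms 0.82
  wide arm centres x at y 45.0 20.5 -28.7 mid -4.1
  narrow arm centres x at y -45.0 4.6 -7.8 mid -1.6
  orange y [22.6 42.5 62.1] all y [-74.   61.8]
```

Request:
drive_tool --rows '[0.2, 3.63, 0, 0, 0.2, 3.63, 0, 0, 0.2, 3.63, 0, 0, 0.2, 3.63, 0, 0, 0.2, 3.63, 0, 0]' --claw 0.95

```text
t: 31.97
eef_pos: [0.4275, -0.0778, 0.2576]
eef_rot: [0.996, -0.088, 0.001, -0.0]
force: [1.2, 0.3, -0.1]
opening: 0.0257
finger_force: 0.0
```

Request:
drive_tool --rows '[0.2, 3.63, 0, 0, 0.2, 3.63, 0, 0, 0.2, 3.63, 0, 0, 0.2, 3.63, 0, 0, 0.2, 3.63, 0, 0]'

```text
t: 32.38
eef_pos: [0.4371, 0.104, 0.2578]
eef_rot: [0.996, -0.087, 0.001, -0.0]
force: [1.0, 0.1, -0.1]
opening: 0.0588
finger_force: 0.0
```

Request:
drive_tool --rows '[0.2, 3.63, 0, 0, 0.2, 3.63, 0, 0, 0.2, 3.63, 0, 0, 0.2, 3.4, 0, 0, 0.2, 3.2, 0, 0]'

```text
t: 32.8
eef_pos: [0.4468, 0.2791, 0.2576]
eef_rot: [0.996, -0.087, 0.0, -0.0]
force: [0.5, -0.3, 0.8]
opening: 0.0818
finger_force: 0.0
```

Request:
drive_tool --rows '[0, 0, -4, 0, 0, 0, -4, 0, 0, 0, -3.5, 0, 0, 0, -2.5, 0, 0, 0, -1.0, 0]'

```text
t: 33.22
eef_pos: [0.4452, 0.2753, 0.1035]
eef_rot: [0.996, -0.088, -0.002, 0.003]
force: [-0.6, 0.1, -0.3]
opening: 0.0831
finger_force: 0.0
```

Request:
drive_tool --rows '[0, 0, -1.0, 0, 0, 0, -0.7, 0, 0, 0, -0.3, 0, 0, 0, 0, 0, 0, 0, 0, 0]'

```text
t: 33.63
eef_pos: [0.4485, 0.2769, 0.0884]
eef_rot: [0.996, -0.088, 0.001, -0.001]
force: [0.3, 0.3, -0.1]
opening: 0.0829
finger_force: 0.0
```

Request:
drive_tool --rows '[0.1, 0, 0, 0, 0.1, 0, 0, 0, 0.1, 0, 0, 0, 0, 0, 0, 0, 0, 0, 0, 0]'

```text
t: 34.05
eef_pos: [0.451, 0.2763, 0.0874]
eef_rot: [0.996, -0.088, 0.0, -0.0]
force: [0.6, -0.3, -0.2]
opening: 0.0823
finger_force: 0.0
```

Request:
drive_tool --rows '[0.1, 0, 0, 0, 0.1, 0, 0, 0, 0, 0, 0, 0, 0, 0, 0, 0, 0, 0, 0, 0]'

```text
t: 34.47
eef_pos: [0.4528, 0.2762, 0.0872]
eef_rot: [0.996, -0.088, -0.0, 0.0]
force: [-0.5, -0.1, -0.1]
opening: 0.083
finger_force: 0.2
```

Request:
drive_tool --rows '[0.1, 0, 0, 0, 0.1, 0, 0, 0, 0, 0, 0, 0, 0, 0, 0, 0, 0, 0, 0, 0]'

```text
t: 34.88
eef_pos: [0.4546, 0.2762, 0.0871]
eef_rot: [0.996, -0.088, -0.0, 0.0]
force: [-3.1, 1.9, -0.1]
opening: 0.0824
finger_force: 1.0
```

Request:
drive_tool --rows '[0.1, 0, 0, 0, 0.1, 0, 0, 0, 0.1, 0, 0, 0, 0, 0, 0, 0, 0, 0, 0, 0]'

```text
t: 35.3
eef_pos: [0.4563, 0.2762, 0.0865]
eef_rot: [0.996, -0.088, -0.001, 0.001]
force: [-6.9, 3.2, -1.4]
opening: 0.0827
finger_force: 3.4
```

Request:
drive_tool --rows '[0, 0, -0.1, 0, 0, 0, -0.1, 0, 0, 0, -0.1, 0, 0, 0, 0, 0, 0, 0, 0, 0]'

```text
t: 35.72
eef_pos: [0.4566, 0.2764, 0.0836]
eef_rot: [0.996, -0.088, -0.001, 0.0]
force: [-6.1, 2.9, -0.4]
opening: 0.0829
finger_force: 3.0
```

```bash
python3 sc2.py scene
```

```text
now 51 orange: None
-80 4 x [-11.4   1.6] h lo/hi side 7.6 9.8
-60 13 x [-12.1   9. ] h lo/hi side 11.1 8.4
-40 15 x [-13.    9.6] h lo/hi side 10.0 7.3
-20 17 x [-11.8   6.7] h lo/hi side 7.4 6.8
```

Request:
drive_tool --rows '[0.1, 0, 0.1, 0, 0.1, 0, 0.1, 0, 0.1, 0, 0, 0, 0, 0, 0, 0, 0, 0, 0, 0]'

```text
t: 36.18
eef_pos: [0.4571, 0.276, 0.0845]
eef_rot: [0.996, -0.088, -0.003, 0.001]
force: [-12.8, 6.0, -0.6]
opening: 0.0826
finger_force: 6.0
```

Request:
drive_tool --rows '[0.05, 0, -0.15, 0, 0.05, 0, -0.15, 0, 0, 0, -0.1, 0, 0, 0, 0, 0, 0, 0, 0, 0]'

```text
t: 36.6
eef_pos: [0.458, 0.2759, 0.0806]
eef_rot: [0.996, -0.087, -0.003, 0.002]
force: [-12.1, 5.7, -0.6]
opening: 0.0826
finger_force: 7.0
```

```bash
python3 sc2.py scene
```

```text
now 45 orange: None
-60 13 x [-12.3  10.2] h lo/hi side 8.2 7.6
-40 12 x [-12.3   8.2] h lo/hi side 8.2 4.4
-20 20 x [-13.1   8.8] h lo/hi side 8.4 5.0
```

Request:
drive_tool --rows '[-0.9, 0, 0.5, 0, -0.3, 0, 1.5, 0, 0, 0, 1.2, 0, 0.8, -0.05, 0, 0, 0.3, 0, 0, 0]'

```text
t: 37.07
eef_pos: [0.4627, 0.2763, 0.1153]
eef_rot: [0.996, -0.088, 0.001, -0.001]
force: [-0.7, -0.1, -0.0]
opening: 0.0827
finger_force: 0.0
```

```bash
python3 sc2.py scene; python3 -c "
from h import *
print(read_state()['eef_pos'])"
```

```text
now 89 orange: [-25.9  46.   12.5]
-60 19 x [-13.7   9.8] h lo/hi side 10.3 7.3
-40 13 x [-13.8   8. ] h lo/hi side 10.2 7.1
-20 17 x [-11.7   6.8] h lo/hi side 7.8 6.1
0 11 x [ 2.9 12.4] h lo/hi side 7.1 2.2
20 12 x [-27.6  18.3] h lo/hi side 10.6 7.0
40 8 x [-28.6  -1.8] h lo/hi side 10.5 1.3
60 8 x [-34.2 -27.9] h lo/hi side 8.0 10.2
[0.46247275 0.27588957 0.11441131]
```

The lower arm dropped past the rim, from about 17 mm to 9 mm. I'll press it home.

Request:
drive_tool --rows '[0, 0, -0.7, 0, 0, 0, -0.6, 0, 0, 0, -0.3, 0, 0, 0, 0, 0, 0, 0, 0, 0]'

```text
t: 37.53
eef_pos: [0.4606, 0.2754, 0.0974]
eef_rot: [0.996, -0.088, -0.0, 0.001]
force: [-0.2, 0.1, 0.6]
opening: 0.0827
finger_force: 0.0
```

Request:
drive_tool --rows '[0.04, 0, -0.1, 0, 0.08, 0, -0.2, 0, 0.08, 0, -0.2, 0, 0, 0, 0, 0, 0, 0, 0, 0]'

```text
t: 37.95
eef_pos: [0.463, 0.2759, 0.0934]
eef_rot: [0.996, -0.088, 0.0, -0.0]
force: [-0.2, 0.5, 0.6]
opening: 0.0825
finger_force: 0.4
```

Request:
drive_tool --rows '[0.04, 0, -0.1, 0, 0.04, 0, -0.1, 0, 0, 0, 0, 0, 0, 0, 0, 0, 0, 0, 0, 0]'

```text
t: 38.37
eef_pos: [0.4636, 0.2759, 0.0913]
eef_rot: [0.996, -0.088, -0.0, -0.0]
force: [-1.5, 0.9, 2.9]
opening: 0.0827
finger_force: 1.4
```

Request:
drive_tool --rows '[0.04, 0, -0.1, 0, 0.04, 0, -0.1, 0, 0.04, 0, -0.1, 0, 0, 0, 0, 0, 0, 0, 0, 0]'

```text
t: 38.78
eef_pos: [0.4643, 0.2759, 0.0891]
eef_rot: [0.996, -0.088, -0.0, 0.0]
force: [-7.7, 1.5, 8.9]
opening: 0.0828
finger_force: 5.5
```

Request:
drive_tool --rows '[0.04, 0, -0.1, 0, 0.04, 0, -0.1, 0, 0, 0, 0, 0, 0, 0, 0, 0, 0, 0, 0, 0]'

```text
t: 39.2
eef_pos: [0.4645, 0.2759, 0.0886]
eef_rot: [0.996, -0.087, -0.0, -0.0]
force: [-12.6, -0.4, 19.2]
opening: 0.0826
finger_force: 11.0
```

Request:
drive_tool --rows '[0, 0, 2, 0, 0, 0, 2, 0, 0, 0, 0, 0, 0, 0, 0, 0, 0, 0, 0, 0]' --claw 0

```text
t: 39.62
eef_pos: [0.4654, 0.2751, 0.1255]
eef_rot: [0.996, -0.089, -0.0, 0.0]
force: [0.8, 0.4, 0.3]
opening: 0.0572
finger_force: 0.0
```

```bash
python3 sc2.py scene
```

```text
now 109 orange: [-13.8  48.3   6.8]
-60 16 x [-14.3   8.5] h lo/hi side 8.3 5.6
-40 10 x [-12.2   8.8] h lo/hi side 5.7 4.1
-20 24 x [-13.4   9.8] h lo/hi side 5.3 4.5
0 17 x [-19.8  10.2] h lo/hi side 5.6 5.0
20 14 x [-13.9  19.1] h lo/hi side -1.6 0.5
40 14 x [-30.8  24.2] h lo/hi side 5.4 2.2
60 11 x [-35.3   3. ] h lo/hi side 4.6 0.5
```

Request:
drive_tool --rows '[0.6, -1.6, 0, 0, 0.6, -1.6, 0, 0, 0.65, -1.75, 0, 0, 0, 0, 0, 0, 0, 0, 0, 0]'

```text
t: 40.08
eef_pos: [0.484, 0.2252, 0.1252]
eef_rot: [0.996, -0.089, -0.001, 0.001]
force: [-0.4, 1.2, 0.7]
opening: 0.0197
finger_force: 0.0
```

Request:
drive_tool --rows '[0, 0, -0.7, 0, 0, 0, -0.7, 0, 0, 0, -0.4, 0, 0, 0, -0.3, 0, 0, 0, 0, 0]'

```text
t: 40.5
eef_pos: [0.4835, 0.2263, 0.1041]
eef_rot: [0.996, -0.088, -0.001, 0.001]
force: [-0.3, 0.3, 0.7]
opening: 0.0007
finger_force: 0.0
```

Request:
drive_tool --rows '[0.04, 0, -0.1, 0, 0.04, 0, -0.1, 0, 0.04, 0, -0.1, 0, 0, 0, 0, 0, 0, 0, 0, 0]'

```text
t: 40.92
eef_pos: [0.4855, 0.2263, 0.1024]
eef_rot: [0.996, -0.088, 0.0, -0.0]
force: [0.3, 0.6, -0.6]
opening: 0.0004
finger_force: 0.0
```

Request:
drive_tool --rows '[0, 0, -0.1, 0, 0, 0, -0.1, 0, 0, 0, 0, 0, 0, 0, 0, 0, 0, 0, 0, 0]'

```text
t: 41.33
eef_pos: [0.4857, 0.2263, 0.1013]
eef_rot: [0.996, -0.088, 0.001, -0.0]
force: [-1.4, -0.3, 5.2]
opening: 0.0006
finger_force: 2.9
```

Request:
drive_tool --rows '[0.04, 0, -0.1, 0, 0.04, 0, -0.1, 0, 0, 0, 0, 0, 0, 0, 0, 0, 0, 0, 0, 0]'

```text
t: 41.75
eef_pos: [0.4859, 0.2263, 0.101]
eef_rot: [0.996, -0.088, 0.0, 0.0]
force: [-6.9, -1.3, 16.3]
opening: 0.0004
finger_force: 8.7
```

Request:
drive_tool --rows '[0.04, 0, -0.1, 0, 0.04, 0, -0.1, 0, 0, 0, 0, 0, 0, 0, 0, 0, 0, 0, 0, 0]'

```text
t: 42.17
eef_pos: [0.4861, 0.2262, 0.1007]
eef_rot: [0.996, -0.088, 0.0, 0.0]
force: [-14.1, -0.5, 27.3]
opening: 0.0
finger_force: 15.0
```

Request:
drive_tool --rows '[0, 0, 1.2, 0, 0.3, 1.8, 0, 0, 0.3, 1.8, 0, 0, 0.3, 1.8, 0, 0, 0, 0, -0.5, 0]'

```text
t: 42.58
eef_pos: [0.4977, 0.2836, 0.1044]
eef_rot: [0.996, -0.087, 0.002, -0.002]
force: [-0.2, 1.0, 0.2]
opening: 0.0006
finger_force: 0.0
```

Request:
drive_tool --rows '[0, 0, -0.3, 0, 0, 0, -0.1, 0, 0, 0, -0.1, 0, 0, 0, 0, 0, 0, 0, 0, 0]'

```text
t: 43.0
eef_pos: [0.497, 0.2821, 0.1015]
eef_rot: [0.996, -0.088, 0.002, -0.003]
force: [-6.0, 4.2, 13.2]
opening: 0.0007
finger_force: 7.6
```

Request:
drive_tool --rows '[0.04, 0, -0.1, 0, 0.04, 0, -0.1, 0, 0, 0, 0, 0, 0, 0, 0, 0, 0, 0, 0, 0]'

```text
t: 43.42
eef_pos: [0.4972, 0.2821, 0.1012]
eef_rot: [0.996, -0.087, 0.002, -0.002]
force: [-11.9, 3.3, 23.6]
opening: 0.0006
finger_force: 13.1
```

The clamp is solid under 20–27 N at both ends and the centre, at the predicted home heights. Next is the lid: I'll check its pose and the room behind it.

Request:
drive_tool --rows '[-0.3, 0, 1.5, 0, -1, 0, 3, 0, -2, 0, 4, 0, -2, 0, 4, 0, -2, 0, 4, 0]'

```text
t: 43.83
eef_pos: [0.4266, 0.2788, 0.2538]
eef_rot: [0.996, -0.089, -0.001, 0.001]
force: [0.8, 1.2, -0.5]
opening: 0.0005
finger_force: 0.0
```

Request:
drive_tool --rows '[0, -4, 2, 0, 0, -4, 2, 0, 0, -4, 0, 0, 0, -4, 0, 0, 0, -4, 0, 0]'

```text
t: 44.25
eef_pos: [0.4266, 0.0834, 0.2902]
eef_rot: [0.996, -0.088, -0.0, -0.0]
force: [1.3, -0.3, -0.1]
opening: -0.0
finger_force: 0.0
```

Request:
drive_tool --rows '[0, -4, 0, 0, 0, -4, 0, 0, 0, -4, 0, 0, 0, -4, 0, 0, 0, -4, 0, 0]'

```text
t: 44.67
eef_pos: [0.4263, -0.1165, 0.2899]
eef_rot: [0.996, -0.089, -0.0, -0.0]
force: [0.7, 0.1, -0.1]
opening: 0.0006
finger_force: 0.0
```

```bash
python3 m6.py; cat > lid.py <<'E'
from sc2 import *
H=o+R@[.061,0,.0035];ex=np.array([np.cos(a),np.sin(a),0]);ey=y
print("hinge",H.round(4),"ex",ex.round(3))
for n in("top","scene"):
    c=read_camera(n);W=cloud(c).reshape(-1,3);W=W[np.isfinite(W).all(1)]
    h=(W-H)@ex;yy=(W-H)@ey;z=W[:,2]
    for zc in np.arange(.10,.5,.02):
        k=(abs(z-zc)<.01)&(h>-.19)&(h<.3)
        r=[]
        for lo,hi in((-.1,-.05),(-.05,.05),(.05,.1)):
            q=h[k&(yy>lo)&(yy<hi)];r.append("%d[%s]"%(len(q)," ".join("%.0f"%v for v in np.percentile(q,[1,25,75,99])*1e3)) if len(q)>2 else "-")
        print(n,round(zc,2),*r)
E
python3 lid.py
```

```text
top 29 tilt x,y deg [ 1.  -0.5] h at centre (foam=0) 6.8 corners h: up-wide,low-wide,up-jaw,low-jaw [np.float64(6.7), np.float64(5.7), np.float64(7.7), np.float64(7.3)] rms 0.65
  wide arm centres x at y 45.0 23.8 -24.4 mid -0.3
hinge [0.5514 0.259  0.1172] ex [ 0.984 -0.179  0.   ]
top 0.1 23[271 273 276 278] 73[-80 253 261 296] 135[-81 -43 -23 -11]
top 0.12 26[272 274 276 280] 171[-9 259 272 285] 119[-34 -11 2 7]
top 0.14 28[273 275 278 280] 4[6 6 219 223] 29[-3 6 8 210]
top 0.16 17[273 276 279 283] 17[5 6 214 221] 34[-3 6 193 203]
top 0.18 - 19[5 6 200 210] 33[-1 7 188 199]
top 0.2 - 25[6 6 193 203] 32[-1 6 7 187]
top 0.22 - 37[6 6 182 196] 19[0 6 7 181]
top 0.24 - 61[5 177 188 193] 21[-1 3 174 177]
top 0.26 41[221 224 232 234] 170[171 187 202 223] 35[-1 172 191 200]
top 0.28 121[3 12 230 283] 429[-4 9 209 288] 188[-9 3 193 219]
top 0.3 355[223 244 282 299] 855[-1 227 274 298] 207[18 205 226 236]
top 0.32 56[282 284 292 299] 124[233 255 287 299] 48[223 226 231 235]
top 0.34 71[283 284 292 299] 129[233 247 286 297] 63[220 225 231 234]
top 0.36 67[283 286 293 299] 137[234 252 288 29
[... 1188 characters left out ...]
 45[284 286 294 299] 85[238 257 286 299] -
scene 0.38 51[281 286 293 299] 86[237 255 287 300] -
scene 0.4 56[281 286 292 299] 79[239 256 287 297] -
scene 0.42 50[280 284 293 300] 81[238 259 285 297] 5[292 294 296 296]
scene 0.44 49[278 284 294 299] 82[241 259 286 299] 6[287 288 296 297]
scene 0.46 25[279 284 293 299] 83[232 248 287 299] 62[223 233 267 299]
scene 0.48 - 12[236 254 268 275] 78[226 247 278 299]Traceback (most recent call last):
  File "m6.py", line 20, in <module>
    fu,fd=np.polyfit(up[:,1],up[:,0],1),np.polyfit(dn[:,1],dn[:,0],1);m=(a+b)/2
          ~~~~~~~~~~^^^^^^^^^^^^^^^^^^^
    raise TypeError("expected non-empty vector for x")
TypeError: expected non-empty vector for x
```

The clamp is flat in the foam: tilt about 1°, 6 to 7 mm proud, so it's home. The lid stands vertical with about 150 mm free behind it. I'll bring the shut fingers over it and behind, then swing it forward.

Request:
drive_tool --rows '[1.7, 3.68, 0.6, 0, 1.7, 3.68, 0.6, 0, 1.7, 3.68, 0.6, 0, 1.7, 3.68, 0.6, 0, 1.7, 3.68, 0.6, 0]'

```text
t: 45.38
eef_pos: [0.5126, 0.0733, 0.3208]
eef_rot: [0.996, -0.087, 0.0, -0.0]
force: [0.1, 0.3, 1.5]
opening: 0.0004
finger_force: 0.0
```

Request:
drive_tool --rows '[1.7, 3.68, 0.6, 0, 1.7, 3.68, 0.6, 0, 1.7, 3.68, 0.6, 0, 1.7, 3.68, 0.6, 0, 1.7, 3.68, 0.6, 0]'

```text
t: 45.8
eef_pos: [0.597, 0.2578, 0.3505]
eef_rot: [0.996, -0.086, -0.0, -0.0]
force: [0.4, -0.1, 0.3]
opening: 0.0001
finger_force: 0.0
```

Request:
drive_tool --rows '[0, 0, 0, 0, 0, 0, -2, 0, 0, 0, -3, 0, 0, 0, -3, 0, 0, 0, -1.5, 0]'

```text
t: 46.22
eef_pos: [0.5948, 0.2551, 0.2507]
eef_rot: [0.996, -0.087, -0.003, 0.001]
force: [-0.1, -0.6, -1.1]
opening: 0.0006
finger_force: 0.0
```

Request:
drive_tool --rows '[-1.02, 0.15, 0.05, 0, -1.02, 0.15, 0.05, 0, -1.02, 0.15, 0.05, 0, -1.02, 0.15, 0.05, 0, -1.02, 0.15, 0.05, 0]'

```text
t: 46.63
eef_pos: [0.5463, 0.2622, 0.26]
eef_rot: [0.996, -0.088, 0.002, -0.001]
force: [2.0, 0.7, 0.0]
opening: 0.0001
finger_force: 0.7
```

Request:
drive_tool --rows '[-0.7, 0.13, -0.1, 0, -0.7, 0.13, -0.15, 0, -0.7, 0.13, -0.2, 0, -0.7, 0.13, -0.25, 0, -0.7, 0.13, -0.3, 0]'

```text
t: 47.05
eef_pos: [0.5113, 0.2678, 0.2478]
eef_rot: [0.996, -0.088, 0.0, -0.0]
force: [-0.1, -0.2, 1.4]
opening: 0.0004
finger_force: 0.7
```

Request:
drive_tool --rows '[-0.63, 0.11, -0.3, 0, -0.63, 0.11, -0.35, 0, -0.63, 0.11, -0.37, 0, -0.63, 0.11, -0.4, 0, -0.63, 0.11, -0.45, 0]'

```text
t: 47.47
eef_pos: [0.4797, 0.2733, 0.2285]
eef_rot: [0.996, -0.088, -0.0, 0.0]
force: [-0.0, -0.3, 1.3]
opening: 0.0004
finger_force: 0.6
```

```bash
cat > lid2.py <<'E'
from sc2 import *
H=o+R@[.061,0,.0035];ex=np.array([np.cos(a),np.sin(a),0])
s=read_state();print("tcp rel",((s["eef_pos"]-H)@ex*1e3).round(1),((s["eef_pos"]-H)@y*1e3).round(1),((s["eef_pos"]-H)[2]*1e3).round(1),s["force"].round(1))
c=read_camera("scene");W=cloud(c).reshape(-1,3);W=W[np.isfinite(W).all(1)]
h=(W-H)@ex;yy=(W-H)@y;z=W[:,2]-H[2];k=(h>-.2)&(h<.05)&(yy>-.104)&(yy<-.045)&(z>-.1)&(z<.2)
for i in np.arange(-.2,.05,.02):
    q=z[k&(h>=i)&(h<i+.02)]
    if len(q)>2:print(int(i*1e3),len(q),(np.percentile(q,[5,50,95])*1e3).round(0))
E
python3 lid2.py
```

```text
tcp rel -73.1 1.2 111.3 [-0.  -0.3  1.3]
-180 23 [-98. -95. -92.]
-160 59 [-97. -70. -61.]
-140 55 [-84. -61. 123.]
-120 119 [-53. 127. 195.]
-100 97 [-43. 104. 196.]
-80 109 [-35.  74. 195.]
-60 111 [-27.  54. 199.]
-40 88 [-17.  -9. 186.]
-20 69 [-10.   1.  36.]
0 7 [ 9. 14. 21.]
```

Request:
drive_tool --rows '[-0.64, 0.115, -0.45, 0, -0.62, 0.11, -0.48, 0, -0.59, 0.105, -0.52, 0, -0.55, 0.1, -0.55, 0, -0.51, 0.09, -0.57, 0]'

```text
t: 47.93
eef_pos: [0.4506, 0.2784, 0.2027]
eef_rot: [0.996, -0.088, -0.0, 0.0]
force: [1.0, -0.4, 0.0]
opening: 0.0005
finger_force: 0.4
```

Request:
drive_tool --rows '[-0.43, 0.075, -0.6, 0, -0.4, 0.07, -0.62, 0, -0.36, 0.065, -0.64, 0, -0.33, 0.06, -0.66, 0, -0.28, 0.05, -0.68, 0]'

```text
t: 48.35
eef_pos: [0.4329, 0.2816, 0.1707]
eef_rot: [0.996, -0.088, -0.0, 0.0]
force: [0.1, -0.1, 0.9]
opening: 0.0008
finger_force: 0.3
```

Request:
drive_tool --rows '[-0.25, 0.04, -0.7, 0, -0.2, 0.035, -0.7, 0, -0.2, 0.035, -0.7, 0, -0.15, 0.03, -0.73, 0, -0.1, 0.02, -0.73, 0]'

```text
t: 48.77
eef_pos: [0.424, 0.2832, 0.135]
eef_rot: [0.996, -0.088, -0.0, 0.0]
force: [-0.2, -0.1, 0.5]
opening: 0.0002
finger_force: 0.4
```

```bash
python3 lid2.py
```

```text
tcp rel -129.7 1.0 17.8 [-0.2 -0.1  0.5]
-180 126 [-97.  15. 129.]
-160 205 [-93.  16. 131.]
-140 189 [-81.  16. 130.]
-120 173 [-52.  18. 131.]
-100 101 [-41.  15. 129.]
-80 88 [-33.  13.  20.]
-60 83 [-24.  15.  21.]
-40 72 [-15.  16.  21.]
-20 47 [-10.  15.  22.]
```

Request:
drive_tool --rows '[0, 0, -0.9, 0, 0, 0, -0.9, 0, 0, 0, -0.9, 0, 0, 0, -0.9, 0, 0, 0, -0.9, 0]'

```text
t: 49.23
eef_pos: [0.4244, 0.2832, 0.0898]
eef_rot: [0.996, -0.088, 0.0, 0.0]
force: [0.2, -0.3, -0.2]
opening: 0.0004
finger_force: 0.4
```

Request:
drive_tool --rows '[0, 0, -0.2, 0, 0, 0, -0.2, 0, 0, 0, -0.2, 0, 0, 0, 0, 0, 0, 0, 0, 0]'

```text
t: 49.65
eef_pos: [0.4242, 0.2831, 0.0851]
eef_rot: [0.996, -0.088, -0.0, 0.0]
force: [-1.0, -1.8, 0.8]
opening: 0.0003
finger_force: 0.7
```

Request:
drive_tool --rows '[0, 0, -0.1, 0, 0, 0, -0.1, 0, 0, 0, -0.1, 0, 0, 0, 0, 0, 0, 0, 0, 0]'

```text
t: 50.07
eef_pos: [0.4245, 0.283, 0.0842]
eef_rot: [0.996, -0.088, 0.001, 0.0]
force: [-4.9, -3.5, 16.6]
opening: 0.0002
finger_force: 8.0
```

```bash
python3 lid2.py|head -1
```

```text
tcp rel -129.2 1.0 -33.0 [-4.9 -3.5 16.6]
```

Request:
drive_tool --rows '[0, 0, 1, 0, 0, 0, 3, 0, 0, 0, 4, 0, 0, 0, 4, 0, 0, 0, 4, 0]'

```text
t: 50.53
eef_pos: [0.4241, 0.2832, 0.2439]
eef_rot: [0.996, -0.088, 0.0, -0.001]
force: [1.2, 0.6, -0.2]
opening: 0.0004
finger_force: 0.0
```

Request:
drive_tool --rows '[0, -4, 0, 0, 0, -4, 0, 0, 0, -4, 0, 0, 0, -4, 0, 0, 0, -4, 0, 0]'

```text
t: 50.95
eef_pos: [0.424, 0.0819, 0.2423]
eef_rot: [0.996, -0.088, 0.001, -0.001]
force: [2.1, 0.4, 0.6]
opening: 0.0008
finger_force: 0.0
```

Request:
drive_tool --rows '[0, -4, 0, 0, 0, -4, 0, 0, 0, -4, 0, 0, 0, -4, 0, 0, 0, -4, 0, 0]'

```text
t: 51.37
eef_pos: [0.4242, -0.1185, 0.2424]
eef_rot: [0.996, -0.088, 0.001, -0.0]
force: [-0.2, -0.3, 0.1]
opening: 0.0003
finger_force: 0.0
```

Request:
drive_tool --rows '[0, -2, 0, 0, 0, 0, 0, 0, 0, 0, 0, 0, 0, 0, 0, 0, 0, 0, 0, 0]'

```text
t: 51.78
eef_pos: [0.4244, -0.1359, 0.2419]
eef_rot: [0.996, -0.088, 0.0, -0.0]
force: [0.9, 0.7, -0.2]
opening: 0.0004
finger_force: 0.0
```

```bash
python3 - <<'E'
from sc2 import *
H=o+R@[.061,0,.0035]
for n in("top","scene"):
    W=cloud(read_camera(n));L=((W-H)@R*1e3).reshape(-1,3);L=L[np.isfinite(L).all(1)]
    q=L[(L[:,0]>-150)&(L[:,0]<-15)&(abs(L[:,1])<90)&(L[:,2]>5)&(L[:,2]<60)];A=np.c_[q[:,:2],np.ones(len(q))]
    s=np.linalg.lstsq(A,q[:,2],rcond=None)[0]
    print(n,len(q),"lid tilt deg x,y",np.degrees(np.arctan(s[:2])).round(2),"outer height at hinge/edge",s[2].round(1),(s[2]-155*s[0]).round(1))
c=read_camera("top");W=cloud(c)
for nm,(v,u) in dict(measure=(230,356),glue=(170,374),stapler=(203,386)).items():print(nm,W[v,u].round(3))
s=read_state();print(s["t"],s["eef_pos"])
E
```

```text
top 1490 lid tilt deg x,y [-0.02  0.05] outer height at hinge/edge 18.3 18.3
scene 990 lid tilt deg x,y [ 0.02 -0.55] outer height at hinge/edge 19.3 19.2
measure [ 0.309 -0.47   0.067]
glue [ 0.508 -0.527  0.099]
stapler [ 0.406 -0.588  0.031]
51.9333 [ 0.42446984 -0.13588278  0.24193252]
```

The lid is shut: 0.0° tilt, with its outer face 18 mm above the rim. The glue, measure and stapler haven't moved.

```bash
python3 -c "
from rig import hand_in
print(hand_in())"
```

```text
the job is handed in; nothing more can be done
None
```

The clamp is pressed home in its cut-out with the grips at the wide end, the lid is fully shut, the glue bottle, tape measure and stapler stand where they were, and the job was handed in at about 52 s.

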